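Swing the glue pan's handle in between the pans

ROBOT

A 6-joint arm with a two-finger parallel gripper is mounted at the origin on the work surface. World frame = base frame: x ahead of the robot, y to its left, z up, the work surface at z = 0. Lengths are in m, angles in rad, forces in N, time in s.
With the tool pointing down it reaches from about 0.35 to 0.775 m from the base axis. Payload 7.3 kg.
Tool frame: the origin (TCP) lies midway between the tips of the shut fingers; the grasp point (between the pads) lies 19 mm behind it (robot.grip_depth is the z of the grasp point in the tool frame, in m); z points along the fingers, y is the line along which they close (so a half turn about z gives the same grasp; the last joint's range is limited). The gripper opens to 92 mm and grips with 3 to 60 N. Pads are 19 mm wide; open, the fingers measure 130 mm over their backs; the gripper's body (75 mm by 190 mm) begins 47 mm behind the grasp point.
Start: joints at [0.98, 0.342, 1.524, -0, 1.275, -0.146], TCP at [0.226, 0.474, 0.227] pointing down, gripper open.
Joint ranges: [-2.53, 2.53], [-0.77, 2.02], [0.04, 2.7], [-1, 4.14], [0.28, 2.66], [-3.11, 3.11]. Speed limits (rad/s): [2.57, 2.57, 3.14, 3.14, 3.14, 3.14].

INTERFACE

Orientations are given as [roll, pitch, yaw] about the fixed x, y, z axes, in that order (R = Rz(yaw) Ry(pitch) Rx(roll)).
In Python, from cell import robot, viewer gives the robot as it stands.
- The arm moves only by the tool step_arm, never from a script. Its argument "increments" is a list of rows, each an object with "delta_pos": the shift along the tool's x, y, z in cm, a list of three; "dr": the turn, a rotation vector about the tool's x, y, z in degrees, a list of three; "fingers": the closure, from -1 (fully open) to 1 (shut), so that 0 is half open. In form: [{"delta_pos": [tx, ty, tz], "dr": [wx, wy, wz], "fingers": fingers}, ...]. A call has exactly 5 rows; each row is the pose to reach, as a shift and turn from the pose commanded when the call began, along the tool's axes at that moment; what a row does not reach only later rows make up. A row lasts 1/8 s, in which the tool goes at most 62.5 mm and 10.7 degrees, less where a joint would pass 70% of its speed; a pose out of reach is approached as far as the arm can. A call with a gripper value outside its range is refused whole. The fingers move at their own pace and stop on an object; "newtons" is the grip in N (left out, the last holds). Time passes only in rows, so rows that repeat a pose let the fingers close, or fill a call up. It gives the time, the measured TCP pose, the force, the opening and the grip force at its end, in the units of the state.
- robot.observe(): the state, without advancing time (a new reading comes with each control period).
- viewer.read_camera(name): name is "side" or "top" or "wrist"; returns the picture (400x640x3 uint8, red, green, blue); there is no depth.
- viewer.camera_params(name): a dict with "K" (3x3 intrinsics, pixels), "T" (4x4, takes a point from camera to world coordinates). Camera axes: x right, y down, z forward; pixel columns grow to the right and rows downward; lengths in m; the calibration is good to about 2 mm. A picture is of the moment at which its call begins: read the wrist's pose just before it. camera_params takes no time and is no camera call; for the wrist camera it gives the pose at the moment of the call.
- robot.hand_in(): hands the job in; it is judged then, once.
The state is a dict: "time": time; "qpos": joint angles; "qvel": joint speeds; "joint_efforts": joint torques, N m; "tool_pos": TCP position; "tool_rot": TCP orientation; "contact_force": force on the tool from outside, world axes, zero at the start; "torque": the same for the moment, N m; "opening": finger opening in m; "grip_force": force on a finger pad.
Only numpy, scipy, OpenCV 4.12 (cv2) and the standard library are available. Lean on these libraries where they do the work, as an engineer would, in place of code of your own. Each camera call takes 0.05 s, during which the arm holds its last target. There are 200 camera calls.

TASK

The lidded glue pan's steel handle socket sticks out over the front of the hob. Slide the loose wooden grip fully home into that socket and use it to swing the handle inward, keeping the pan flat and centred on its own hotplate, until the end of the grip lies well back over the hob, about midway between the two pans; leave the grip home in the socket. Move the pan by its wooden grip alone, and do not knock the other pan, the yellow tin, the tin of pegs or the pale wood block.

Things in the scene. Friction and masses are not known exactly. Their poses are not given: they have to be found in the camera images.
- hob: Fixed white twin hotplate, 520 wide (y) x 290 deep (x) mm. Two round black plates, 185 mm across, tops 80 mm above the bench, centred 135 mm left (+y) and right (-y) of the hob's middle. Origin: hob's middle at bench height; +x points to its back, away from the two black knobs on its front. Its place and yaw vary.
- glue_pan: Loose 0.8 kg steel pan, 120 mm across, 74 high (107 with its fixed copper lid and knob), on either plate of the hob, where it slides and turns. Origin: middle of its underside; z up. Its handle socket, a dark steel tube, points along the pan's -x, at first roughly to the hob's front, sloping up outward by 5 to 25 degrees: the slope differs each time, stays put and is not in this pose.
- socket_root (a point): Inner end of the socket's axis, fixed in the pan 56 mm out along its -x, 55 mm above its underside. From here the tube runs 47 mm, straight up its unknown slope, to its open mouth: 27 mm outside, bore 20.5 mm, clear for 40 mm. Grip home: shoulder 47 mm, tang tip 11 mm from this point. The pan tips if the socket is pressed with over about 6 N down or 2 N up.
- wood_grip: Loose wooden grip, 70 g, lying left of the hob: red-brown body 72 long, 26 wide, 24 mm high, with a paler round tang at its +x end, 18 mm thick, 36 long, the last 10 mm tapering to 10 mm. Common axis along x, 12 mm above the underside. Origin: middle of the body's underside. Home = body's end face (shoulder) against the socket's rim; nothing locks it: pulling draws it out.
- grip_shoulder (a point): Centre of the body's end face from which the tang springs, on the axis, 36 mm from the body's middle. Axes as the grip's.
- tang_tip (a point): Tip of the tang, on the axis, 36 mm beyond the shoulder.
- grip_end (a point): Centre of the far end face of the body, on the axis, 72 mm behind the shoulder. With the grip home it lies 165 to 175 mm from the pan's centre, seen from above.
- milk_pan: The other pan: open blue milk pan, 130 mm across, 80 mm high, 0.6 kg, loose, on the other plate, its own black handle already turned to the back of the hob (along its +x, reaching 195 mm from its centre). Origin: middle of its underside.
- yellow_tin: Bystander: loose open yellow tin, 85 mm across, 85 mm high. Origin: middle of its underside.
- peg_tin: Bystander: loose black tin of wooden pegs, 75 mm across, 110 mm high with the pegs. Origin: middle of its underside.
- maple_block: Bystander: loose pale wood block, 120 x 50 x 35 mm. Origin: middle of its underside.
Not all that is in view belongs to the job. There is more than one size of the wood_grip; the job needs the smallest.

How it is judged:
On the way:
1. the grip is fully home in the pan's socket (distance between grip_shoulder and socket_root below 0.052 m and distance between tang_tip and socket_root below 0.0165 m), for 0.2 s.
At the end, for the whole second after the job is handed in: Grip home (shoulder within 52 mm, tang tip within 16.5 mm of socket_root) and its free end 40 mm or more behind the line of the plate centres, within 45 mm of the hob's middle line; glue pan flat, within 22 mm of its plate's centre each way; milk pan within 20 mm of its start; all at rest (all of step 1 and x of grip_end in the frame of hob above 0.04 m and y of grip_end in the frame of hob between -0.045 and 0.045 m and (y of glue_pan in the frame of hob between 0.113 and 0.157 m or y of glue_pan in the frame of hob between -0.157 and -0.113 m) and x of glue_pan in the frame of hob between -0.022 and 0.022 m and angle between glue_pan's own z axis and vertical below 0.05 rad and height (world z) of glue_pan below 0.085 m and linear speed of each of glue_pan, wood_grip below 0.02 m/s and distance of milk_pan from where it was at the start of the episode below 0.02 m); the robot touches nothing.
It fails at once if the glue pan is tipped or lifted off its plate (angle between glue_pan's own z axis and vertical above 0.09 rad or height (world z) of glue_pan above 0.095 m).
It fails at once if the robot handles the pan itself, its lid or its socket instead of the wooden grip (contact force between any of the fingers, the arm and glue_pan above 3 N).
It fails at once if the milk pan is knocked (distance of milk_pan from where it was at the start of the episode above 0.02 m or angle between milk_pan's own z axis and vertical above 0.3 rad).
It fails at once if the yellow tin, the peg tin or the pale block is knocked (distance of any of yellow_tin, peg_tin, maple_block from where it was at the start of the episode above 0.02 m).
It also fails if it takes over 72 s, if anything falls off the work surface, if the arm or the gripper's body presses on something with over 40 N, if the wrist force passes 120 N, or if a joint passes its speed limit or range.

## Working session

There is one attempt and no reset: what is moved stays moved. The work goes in short steps, Python scripts to look and compute and a tool call to move; the robot and the scene stay as the last step left them, time stands still between calls to the robot, and variables do not carry over. Pictures are saved under pics/ and viewed, at most 10 in all, crops included, and the job is handed in when it is done.

Besides the shell and the picture viewer there is one more tool, called after "Request:" as a command line: name --argument value ..., lists and objects as JSON in quotes. step_arm: Moves the arm, as the interface text tells. Its arguments: {"type":"object","properties":{"increments":{"type":"array"},"newtons":{"type":"number"}},"required":["increments"]}

```bash
mkdir -p pics; ls; python3 - <<'E'
from cell import robot, viewer
import cv2,numpy as np
np.set_printoptions(precision=4,suppress=True)
for n in("side","top"):
    p=viewer.camera_params(n);print(n,p["K"],p["T"])
    cv2.imwrite(f"pics/{n}0.png",viewer.read_camera(n)[:,:,::-1])
o=robot.observe();print(o["tool_pos"],o["tool_rot"],robot.grip_depth,o["time"])
print(viewer.camera_params("wrist"))
E
```

```text
pics
side [[451.5451   0.     318.1932]
 [  0.     451.5451 196.5251]
 [  0.       0.       1.    ]] [[-0.9949 -0.0408  0.0924  0.3713]
 [-0.0999  0.5323 -0.8406  1.3361]
 [-0.0149 -0.8455 -0.5337  0.9848]
 [ 0.      0.      0.      1.    ]]
top [[518.1377   0.     321.5178]
 [  0.     518.1377 210.351 ]
 [  0.       0.       1.    ]] [[-0.0002 -0.9986  0.0522  0.4564]
 [-0.9999  0.0009  0.0133 -0.049 ]
 [-0.0133 -0.0522 -0.9985  1.6266]
 [ 0.      0.      0.      1.    ]]
[0.2257 0.4736 0.2261] [-3.1402 -0.0002  2.6968] -0.0188 0.1
{'K': array([[347.0737,   0.    , 318.4272],
       [  0.    , 347.0737, 196.9444],
       [  0.    ,   0.    ,   1.    ]]), 'T': array([[ 0.4295,  0.8706,  0.2399,  0.1595],
       [ 0.9031, -0.4135, -0.1162,  0.5045],
       [-0.002 ,  0.2665, -0.9638,  0.3843],
       [ 0.    ,  0.    ,  0.    ,  1.    ]])}
```

View pics/top0.png

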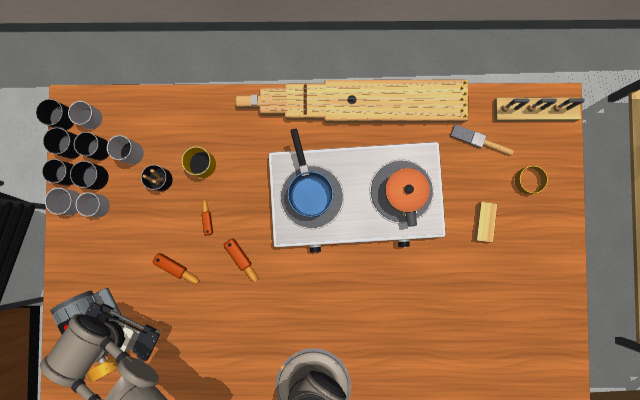

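View pics/side0.png

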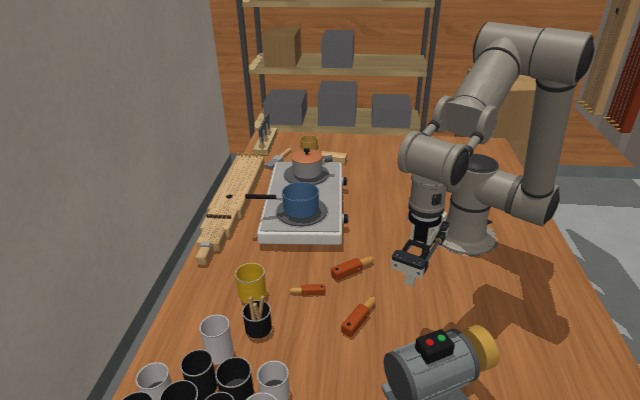

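The top view shows three candidate grips: (207,218), (241,260) and (175,267). By size, the smallest is the one at (207,218), with its tang pointing up in the picture. The glue pan is at (408,190) on the right plate, with its socket at (411,217). I'll check both in one close crop and measure.

```bash
cat > h.py <<'E'
import cv2,numpy as np
from cell import robot,viewer
from scipy.spatial.transform import Rotation as R
np.set_printoptions(precision=4,suppress=True)
def ray(n,uv,P=None):
    P=P or viewer.camera_params(n); T=P["T"]
    d=T[:3,:3]@np.linalg.solve(P["K"],[uv[0],uv[1],1]); return T[:3,3],d
def onz(n,uv,z,P=None):
    o,d=ray(n,uv,P); return o+d*(z-o[2])/d[2]
def proj(n,X,P=None):
    P=P or viewer.camera_params(n); T=P["T"]
    c=P["K"]@(T[:3,:3].T@(np.array(X)-T[:3,3])); return c[:2]/c[2]
E
python3 - <<'E'
from h import *
im=cv2.imread("pics/top0.png"); hsv=cv2.cvtColor(im,cv2.COLOR_BGR2HSV)
for n,(x,y) in dict(g=(207,222),a=(238,252),b=(170,265),lid=(408,190),hob=(355,160),blue=(310,197)).items(): print(n,hsv[y,x])
a=cv2.resize(im[190:290,145:275],None,fx=3,fy=3,interpolation=cv2.INTER_CUBIC)
b=cv2.resize(im[190:245,190:225],None,fx=6,fy=6,interpolation=cv2.INTER_CUBIC)
c=cv2.resize(im[160:260,380:445],None,fx=3,fy=3,interpolation=cv2.INTER_CUBIC)
out=np.zeros((330,800,3),np.uint8)
out[:300,:390]=a; out[:330,390:600]=b; out[:300,600:795]=c
cv2.imwrite("pics/crop1.png",out)
# hob: white mask
m=((hsv[...,1]<40)&(hsv[...,2]>170)).astype(np.uint8); m[:,:260]=0;m[:,455:]=0;m[:135]=0;m[255:]=0
pts=np.argwhere(m)[:,::-1].astype(np.float32); r=cv2.minAreaRect(pts); print("hob",r,cv2.boxPoints(r))
m=((hsv[...,0]<9)&(hsv[...,1]>180)&(hsv[...,2]>90)).astype(np.uint8)
n,l,s,c=cv2.connectedComponentsWithStats(m)
for i in range(1,n):
    if s[i,4]>80: 
        p=np.argwhere(l==i)[:,::-1].astype(np.float32); print(s[i],c[i],cv2.minAreaRect(p))
E
```

```text
g [  9 206 205]
a [  9 200 212]
b [ 10 223 197]
lid [150  10  51]
hob [ 11  13 216]
blue [106 136 188]
hob ((356.29669189453125, 195.12841796875), (96.37911224365234, 171.4813690185547), 86.33221435546875) [[267.6489 152.5225]
 [438.779  141.5526]
 [444.9445 237.7343]
 [273.8144 248.7042]]
```

View pics/crop1.png

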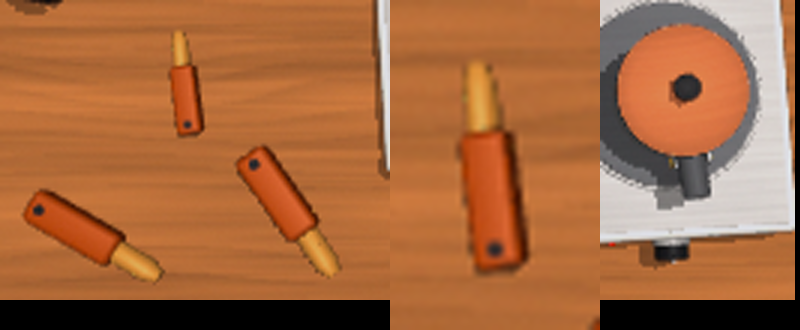

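The crop confirms the small grip: its body runs from about (206.2,212.2) to (208.3,234.5), with the tang tip at (204.8,200.3). That is about 70 mm of body, while the other two are clearly longer. The pan's socket mouth is at about (412,223).

```bash
python3 - <<'E'
from h import *
s=onz("top",(206.2,212.2),.024);e=onz("top",(208.3,234.5),.024);t=onz("top",(204.8,200.3),.012)
print("grip",s,e,t,np.linalg.norm(s-e),np.degrees(np.arctan2(*(t-e)[1::-1])))
c=[onz("top",p,.075) for p in((269,153.5),(438,143),(445,236.5),(274,247))]
print("hob corners",c,np.mean(c,0),[np.linalg.norm(c[i]-c[(i+1)%4]) for i in range(4)])
print("knob",onz("top",(408.7,189.3),.185),"lid",onz("top",(408,190),.155),"mouth",onz("top",(412.0,224),.155),"milk",onz("top",(310,196.5),.16))
o=robot.observe();P=viewer.camera_params("wrist");p=o["tool_pos"];Rt=R.from_euler("xyz",o["tool_rot"]).as_matrix()
print("cam in tool",Rt.T@(P["T"][:3,3]-p),"\n",Rt.T@P["T"][:3,:3])
tgt=(s+e)/2; print("shift tool cm",Rt.T@(tgt-p)*100)
E
```

```text
grip [0.5347 0.3306 0.024 ] [0.4655 0.3233 0.024 ] [0.5727 0.3383 0.012 ] 0.06958084355998395 7.964397556556211
hob corners [array([0.7096, 0.1303, 0.075 ]), array([ 0.7402, -0.379 ,  0.075 ]), array([ 0.4591, -0.3965,  0.075 ]), array([0.4278, 0.1139, 0.075 ])] [ 0.5842 -0.1328  0.075 ] [np.float64(0.5102385528760056), np.float64(0.2816524959197947), np.float64(0.5113265227530822), np.float64(0.28221976411301025)]
knob [ 0.5903 -0.2727  0.185 ] lid [ 0.591  -0.2753  0.155 ] mouth [ 0.4943 -0.2858  0.155 ] milk [0.5725 0.0033 0.16  ]
cam in tool [ 0.073  -0.0008 -0.1582] 
 [[ 0.0008 -0.9638 -0.2667]
 [ 1.      0.001  -0.0004]
 [ 0.0006 -0.2667  0.9638]]
shift tool cm [-31.0912  -1.4005  20.2063]
```

Request:
step_arm --increments '[{"delta_pos": [-6, -0.3, 1], "dr": [0, 0, -8], "fingers": -1}, {"delta_pos": [-12, -0.6, 2.5], "dr": [0, 0, -16], "fingers": -1}, {"delta_pos": [-18, -0.9, 4], "dr": [0, 0, -24], "fingers": -1}, {"delta_pos": [-24, -1.2, 6], "dr": [0, 0, -33], "fingers": -1}, {"delta_pos": [-29.5, -1.4, 7], "dr": [0, 0, -33.5], "fingers": -1}]' --newtons 15

```text
time: 0.72
tool_pos: [0.4872, 0.3328, 0.1552]
tool_rot: [-3.141, -0.002, -3.0]
contact_force: [-0.8, 0.8, 0.8]
opening: 0.0917
grip_force: 0.0
```

```bash
python3 - <<'E'
from h import *
im=viewer.read_camera("wrist");o=robot.observe();P=viewer.camera_params("wrist")
import pickle;pickle.dump((im,o,P),open("w1.pkl","wb"))
cv2.imwrite("pics/w1.png",im[:,:,::-1]);print(o["tool_pos"],o["tool_rot"],o["qvel"],proj("w",(.5,.327,.012),P),proj("w",(.5347,.3306,.024),P))
E
```

```text
[0.4928 0.3291 0.154 ] [-3.1386  0.0008 -3.0048] [ 0.0588 -0.0452  0.0675  0.006   0.0161  0.1461] [315.5019 193.7465] [314.0814 235.1412]
```

View pics/w1.png

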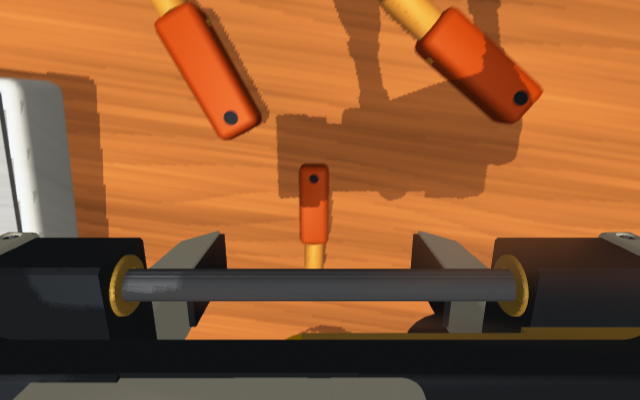

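The small grip is centred at about x=314, its body end at row 165 and its shoulder at row 243.

```bash
python3 - <<'E'
from h import *
import pickle
im,o,P=pickle.load(open("w1.pkl","rb"))
hsv=cv2.cvtColor(im,cv2.COLOR_RGB2HSV)
print(hsv[220,314],hsv[180,305],hsv[230,280],hsv[255,314])
g=hsv[150:275,285:345].astype(int); 
for r in (175,190,205,220,235):
    row=im[r,290:340].astype(int); print(r,row[:,1].tolist())
print([im[r,312].tolist() for r in range(158,175,2)],[im[r,314].tolist() for r in range(236,250,2)])
e=onz("w",(314,165),.022,P); s=onz("w",(314.2,243),.024,P)
print(e,s,np.linalg.norm(e-s),np.degrees(np.arctan2(*(s-e)[1::-1])))
m=(e+s)/2
n=robot.observe();Rt=R.from_euler("xyz",n["tool_rot"]).as_matrix()
m=m-.005*(s-e)/np.linalg.norm(s-e);m[2]=.004
print(n["tool_pos"],n["tool_rot"],Rt.T@(m-n["tool_pos"])*100)
E
```

```text
[  9 215 227] [  8 234 144] [ 13 183 206] [ 20 175 245]
175 [84, 85, 84, 84, 82, 84, 83, 82, 69, 43, 34, 40, 44, 46, 48, 49, 50, 51, 51, 51, 43, 31, 29, 28, 29, 33, 39, 45, 51, 55, 58, 57, 58, 56, 51, 47, 42, 37, 45, 65, 76, 76, 77, 76, 77, 76, 77, 78, 78, 78]
190 [83, 84, 83, 83, 84, 83, 83, 83, 75, 54, 36, 41, 45, 47, 49, 50, 51, 50, 51, 51, 53, 52, 52, 54, 54, 54, 55, 55, 55, 56, 57, 57, 58, 56, 52, 46, 43, 40, 49, 70, 81, 82, 88, 87, 88, 80, 82, 88, 89, 88]
205 [130, 129, 129, 129, 129, 130, 129, 129, 121, 86, 49, 46, 49, 51, 54, 55, 55, 55, 55, 55, 55, 55, 57, 57, 57, 58, 58, 59, 66, 76, 92, 94, 92, 86, 78, 69, 63, 56, 67, 87, 93, 94, 115, 137, 138, 137, 138, 137, 137, 137]
220 [113, 113, 114, 115, 117, 118, 118, 117, 115, 89, 60, 72, 84, 91, 98, 102, 101, 100, 99, 100, 99, 99, 98, 98, 96, 97, 96, 96, 95, 94, 93, 91, 90, 85, 78, 71, 67, 60, 72, 89, 91, 94, 116, 133, 133, 133, 132, 131, 131, 132]
235 [113, 113, 112, 113, 113, 113, 113, 113, 111, 89, 61, 69, 76, 84, 91, 94, 94, 94, 94, 92, 93, 93, 91, 91, 90, 90, 91, 89, 90, 88, 89, 87, 86, 82, 76, 70, 64, 62, 89, 117, 122, 121, 122, 122, 123, 123, 123, 123, 121, 122]
[[145, 82, 40], [146, 82, 39], [131, 72, 33], [88, 36, 15], [88, 29, 7], [117, 37, 9], [133, 43, 10], [144, 50, 13], [108, 41, 20]] [[222, 90, 29], [221, 89, 28], [220, 86, 28], [199, 74, 21], [191, 116, 47], [243, 191, 82], [245, 192, 81]]
[0.4726 0.3221 0.022 ] [0.5421 0.3317 0.024 ] 0.0702546155893015 7.865694699395339
[0.4928 0.3291 0.154 ] [-3.1386  0.0008 -3.0048] [-0.8993 -0.3722 15.0051]
```

```bash
python3 - <<'E'
from h import *
for k in range(2):
    P=viewer.camera_params("wrist");n=robot.observe();im=viewer.read_camera("wrist");print(n["tool_pos"],n["tool_rot"],n["qvel"])
a=np.argwhere((im[150:240,285:345,1]<62)&(im[150:240,285:345,2]<30))
g=im.astype(int)[...,1]
for r in (185,230): 
    d=np.diff(g[r,285:345]);print(r,285.5+d[:30].argmin(),285.5+20+d[20:].argmax())
col=im[140:275,312].astype(int); print(140.5+np.diff(col[:60,0]).argmin(),140.5+np.diff(col[:,1])[60:].argmax()+60)
u=(285.5+np.diff(g[230,285:345])[:30].argmin()+305.5+np.diff(g[230,285:345])[20:].argmax())/2
u=314
e=onz("w",(u,140.5+np.diff(col[:60,0]).argmin()),.022,P); s=onz("w",(u,140.5+np.diff(col[:,1])[60:].argmax()+60),.024,P)
print(e,s)
m=(e+s)/2
Rt=R.from_euler("xyz",n["tool_rot"]).as_matrix()
m=m-.005*(s-e)/np.linalg.norm(s-e);m[2]=.004
print(Rt.T@(m-n["tool_pos"])*100)
E
```

```text
[0.4928 0.3291 0.154 ] [-3.1386  0.0008 -3.0048] [ 0.0588 -0.0452  0.0675  0.006   0.0161  0.1461]
[0.4899 0.3309 0.1545] [-3.1397 -0.0012 -3.0069] [ 0.0772 -0.0456  0.0459  0.0416  0.0288  0.0649]
185 302.5 332.5
230 303.5 332.5
159.5 205.5
[0.4648 0.3234 0.022 ] [0.5044 0.3287 0.024 ]
[ 1.0667 -0.38   15.0562]
```

Request:
step_arm --increments '[{"delta_pos": [-1, 0, 6], "dr": [0, 0, 0], "fingers": -1}, {"delta_pos": [-1, 0, 6], "dr": [0, 0, 0], "fingers": -1}, {"delta_pos": [-1, 0, 6], "dr": [0, 0, 0], "fingers": -1}, {"delta_pos": [-1, 0, 6], "dr": [0, 0, 0], "fingers": -1}, {"delta_pos": [-1, 0, 6], "dr": [0, 0, 0], "fingers": -1}]'

```text
time: 1.5
tool_pos: [0.4964, 0.3364, 0.0986]
tool_rot: [3.141, 0.003, -3.001]
contact_force: [0.2, 0.3, -0.8]
opening: 0.0919
grip_force: 0.0
```

```bash
python3 - <<'E'
from h import *
for k in range(3):
    P=viewer.camera_params("wrist");n=robot.observe();im=viewer.read_camera("wrist");print(n["tool_pos"],n["tool_rot"],n["qvel"],n["time"])
hsv=cv2.cvtColor(im,cv2.COLOR_RGB2HSV).astype(int)
m=((hsv[...,0]<=10)&(hsv[...,1]>195)).astype(np.uint8)
k,l,s,c=cv2.connectedComponentsWithStats(m)
for i in range(1,k):
    if s[i,4]>150: print(s[i],c[i])
cv2.imwrite("pics/w2.png",im[60:340,200:440,::-1].repeat(2,0).repeat(2,1))
print(proj("w",(.5,.327,.012),P),proj("w",(.5347,.3306,.024),P),proj("w",(.4655,.3233,.024),P))
E
```

```text
[0.4964 0.3364 0.0986] [ 3.1405  0.0027 -3.0013] [-0.0029  0.0094  0.0065 -0.0008 -0.003   0.0003] 1.5
[0.4964 0.3362 0.0982] [ 3.1408  0.0022 -3.0014] [-0.0023  0.0111  0.005   0.0003 -0.0014  0.0015] 1.55
[0.4963 0.3361 0.0979] [ 3.1409  0.0016 -3.0015] [-0.0022  0.0075  0.0053  0.0005 -0.0019 -0.    ] 1.6
[ 111    0  135  134 8716] [182.4732  58.4611]
[  437     0   165   113 10732] [522.2798  48.6635]
[ 292  162   38  100 3414] [310.4441 212.0633]
[305.4123 207.5337] [303.4984 258.0972] [306.     163.7741]
```

View pics/w2.png

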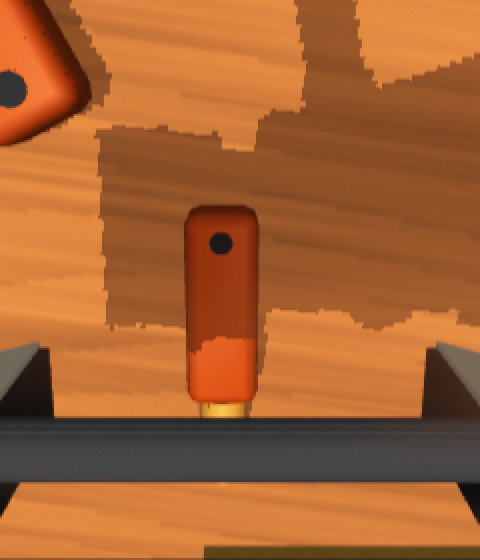

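Settled now: the grip's body end is at (310.5,162.5) and its shoulder is at (311,261).

```bash
python3 - <<'E'
from h import *
P=viewer.camera_params("wrist");n=robot.observe()
e=onz("w",(310.3,162.5),.022,P); s=onz("w",(311.3,260.5),.023,P)
print(e,s,np.linalg.norm(e-s),np.degrees(np.arctan2(*(s-e)[1::-1])))
m=(e+s)/2
Rt=R.from_euler("xyz",n["tool_rot"]).as_matrix()
m=m-.005*(s-e)/np.linalg.norm(s-e);m[2]=.004
print(n["tool_pos"],m,Rt.T@(m-n["tool_pos"])*100, np.degrees(n["tool_rot"][2])+360)
E
```

```text
[0.4644 0.3259 0.022 ] [0.536  0.3364 0.023 ] 0.0723626363192414 8.307531270825967
[0.4962 0.3359 0.0975] [0.4953 0.3304 0.004 ] [ 0.1792 -0.5351  9.3529] 188.0175061666933
```

Request:
step_arm --increments '[{"delta_pos": [0.2, -0.5, 5], "dr": [0, 0, 0], "fingers": -1}, {"delta_pos": [0.2, -0.5, 8], "dr": [0, 0, 0], "fingers": -0.5}, {"delta_pos": [0.2, -0.5, 9], "dr": [0, 0, 0], "fingers": -0.3}, {"delta_pos": [0.2, -0.5, 9], "dr": [0, 0, 0], "fingers": 0}, {"delta_pos": [0.2, -0.5, 9], "dr": [0, 0, 0], "fingers": 0}]' --newtons 15

```text
time: 2.28
tool_pos: [0.4958, 0.3311, 0.0082]
tool_rot: [3.141, 0.003, -3.002]
contact_force: [-0.4, 0.2, 0.4]
opening: 0.0566
grip_force: 0.0
```

Request:
step_arm --increments '[{"delta_pos": [0, 0, 0], "dr": [0, 0, 0], "fingers": 1}, {"delta_pos": [0, 0, 0], "dr": [0, 0, 0], "fingers": 1}, {"delta_pos": [0, 0, 0], "dr": [0, 0, 0], "fingers": 1}, {"delta_pos": [0, 0, 0], "dr": [0, 0, 0], "fingers": 1}, {"delta_pos": [0, 0, 0], "dr": [0, 0, 0], "fingers": 1}]'

```text
time: 2.9
tool_pos: [0.4949, 0.3306, 0.007]
tool_rot: [3.141, 0.0, -3.002]
contact_force: [0.1, -0.6, 3.7]
opening: 0.0257
grip_force: 15.0
```

Request:
step_arm --increments '[{"delta_pos": [0, 0, -5], "dr": [0, 0, 0], "fingers": 1}, {"delta_pos": [0, -1, -11], "dr": [0, 0, 0], "fingers": 1}, {"delta_pos": [1, -5, -15], "dr": [0, 0, 0], "fingers": 1}, {"delta_pos": [2, -10, -19], "dr": [0, 0, 0], "fingers": 1}, {"delta_pos": [3, -15, -22], "dr": [0, 0, 0], "fingers": 1}]' --newtons 20

```text
time: 3.52
tool_pos: [0.4858, 0.1767, 0.2281]
tool_rot: [3.142, 0.001, -3.001]
contact_force: [0.8, -0.4, -0.7]
opening: 0.0259
grip_force: 20.0
```

Request:
step_arm --increments '[{"delta_pos": [1, -6, -1], "dr": [8, 0, 0], "fingers": 1}, {"delta_pos": [1.5, -12, -2], "dr": [17, 0, 0], "fingers": 1}, {"delta_pos": [2, -18, -3], "dr": [26, 0, 0], "fingers": 1}, {"delta_pos": [2.5, -24, -3], "dr": [35, 0, 0], "fingers": 1}, {"delta_pos": [3, -29, -3], "dr": [45, 0, 0], "fingers": 1}]'

```text
time: 4.15
tool_pos: [0.4969, -0.1153, 0.2574]
tool_rot: [-2.351, 0.002, -3.002]
contact_force: [-0.7, 0.2, -1.6]
opening: 0.0259
grip_force: 20.0
```

Request:
step_arm --increments '[{"delta_pos": [0.8, -3.5, 3.5], "dr": [0, 0, 0], "fingers": 1}, {"delta_pos": [0.8, -3.5, 3.5], "dr": [0, 0, 0], "fingers": 1}, {"delta_pos": [0.8, -3.5, 3.5], "dr": [0, 0, 0], "fingers": 1}, {"delta_pos": [0.8, -3.5, 3.5], "dr": [0, 0, 0], "fingers": 1}, {"delta_pos": [0.8, -3.5, 3.5], "dr": [0, 0, 0], "fingers": 1}]'

```text
time: 4.78
tool_pos: [0.496, -0.1628, 0.2568]
tool_rot: [-2.356, 0.0, -3.0]
contact_force: [0.1, 0.3, -0.6]
opening: 0.0255
grip_force: 20.0
```

```bash
python3 - <<'E'
from h import *
import pickle
for k in range(2): P=viewer.camera_params("wrist");n=robot.observe();im=viewer.read_camera("wrist")
pickle.dump((im,n,P),open("w3.pkl","wb"))
print(n["tool_pos"],n["tool_rot"],n["qpos"],n["qvel"])
cv2.imwrite("pics/w3.png",im[:,:,::-1])
E
```

```text
[ 0.496  -0.1629  0.2568] [-2.3563  0.0003 -3.0004] [-0.036   0.3047  1.7701 -0.8941  1.1031 -1.3072] [-0.0058  0.0009  0.0015 -0.0017 -0.0011 -0.0004]
```

View pics/w3.png

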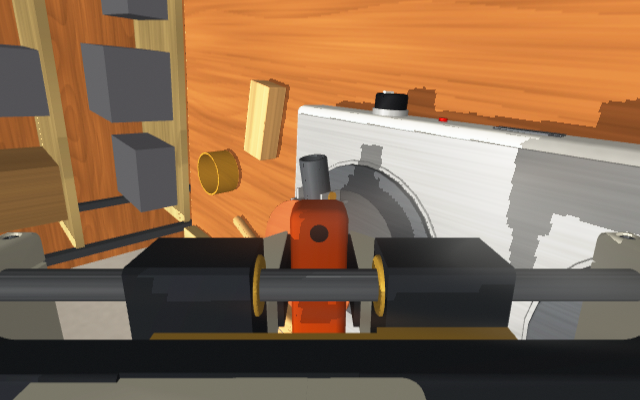

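The socket's dark tube runs from its mouth at (312,155) to about (318,195). Its root is hidden by the held grip, so I'll shift by 4 cm to uncover it.

Request:
step_arm --increments '[{"delta_pos": [-4, 0, 0], "dr": [0, 0, 0], "fingers": 1}, {"delta_pos": [-4, 0, 0], "dr": [0, 0, 0], "fingers": 1}, {"delta_pos": [-4, 0, 0], "dr": [0, 0, 0], "fingers": 1}, {"delta_pos": [-4, 0, 0], "dr": [0, 0, 0], "fingers": 1}, {"delta_pos": [-4, 0, 0], "dr": [0, 0, 0], "fingers": 1}]'

```text
time: 5.5
tool_pos: [0.5349, -0.1581, 0.2569]
tool_rot: [-2.356, 0.0, -3.002]
contact_force: [-1.1, 0.2, -0.8]
opening: 0.026
grip_force: 20.0
```

```bash
python3 - <<'E'
from h import *
import pickle
for k in range(2): P=viewer.camera_params("wrist");n=robot.observe();im=viewer.read_camera("wrist")
pickle.dump((im,n,P),open("w4.pkl","wb"))
print(n["tool_pos"],n["tool_rot"],n["qpos"])
cv2.imwrite("pics/w4.png",cv2.resize(im[80:240,220:420,::-1],None,fx=3.75,fy=3.75,interpolation=cv2.INTER_CUBIC))
E
```

```text
[ 0.5349 -0.1581  0.2569] [-2.3562  0.0001 -3.0018] [-0.0235  0.3721  1.6664 -0.8778  1.1357 -1.33  ]
```

View pics/w4.png

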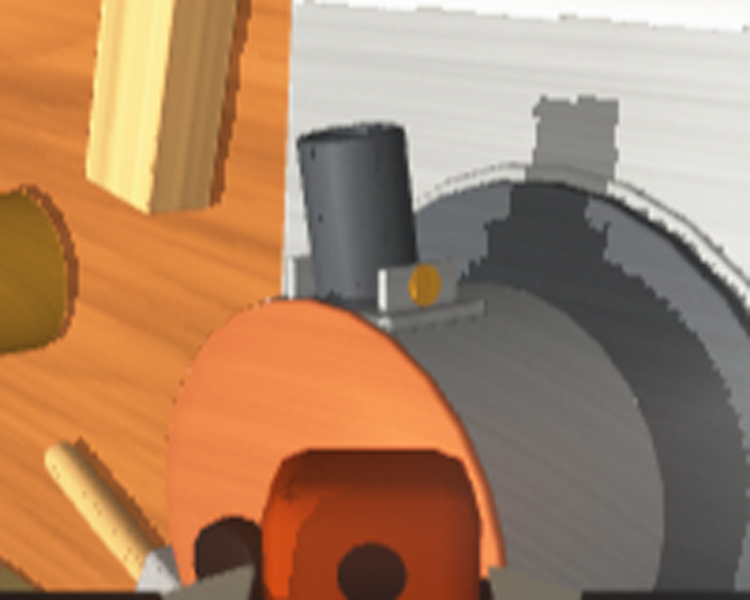

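The socket tube is clear in the crop: mouth ends at (299,141) and (404,127), edges running down to (315,290) and (416,265). The lid rim can be seen too, so I'll fit the pan's pose and the slope to these.

```bash
cat > fit.py <<'E'
from h import *
import pickle
from scipy.optimize import least_squares
im,n,P=pickle.load(open("w4.pkl","rb"))
f=lambda p:(220+(p[0]+.5)/3.75-.5,80+(p[1]+.5)/3.75-.5)
sil=[f(p) for p in((300,160),(306,215),(314,285),(405,150),(410,200),(415,255))]
mouth=f((351,133))
lid=[f(p) for p in((167,440),(200,358),(285,300),(400,352),(455,430),(485,500))]
def geo(v):
    x,y,yaw,s=v[:4]; c=np.array([x,y,.08]); d=-np.array([np.cos(yaw),np.sin(yaw),0])
    a=d*np.cos(s)+[0,0,np.sin(s)]; root=c+.056*d+[0,0,.055]; return c,d,a,root
def lined(uv,root,a):
    o,r=ray("w",uv,P); r=r/np.linalg.norm(r); k=np.cross(r,a);k/=np.linalg.norm(k); return abs((root-o)@k)
def res(v):
    c,d,a,root=geo(v)
    e=[(lined(p,root,a)-.0135)*1000 for p in sil]
    e+=list((proj("w",root+.047*a,P)-mouth)*.9)
    for p in lid: e.append((np.hypot(*(onz("w",p,v[5],P)-c)[:2])-v[4])*1000)
    e+=list((v[:2]-[.5905,-.2745])*1000/3)
    e+=[(v[4]-.061)*1000/1.,(v[5]-.156)*1000/2]
    return e
if __name__=="__main__":
    r=least_squares(res,[.59,-.274,.11,.25,.061,.156],x_scale=[.01,.01,.1,.1,.002,.002]); v=r.x
    c,d,a,root=geo(v); np.save("pan.npy",v)
    print(v,"slope",np.degrees(v[3]),"yaw",np.degrees(v[2]));print(np.round(r.fun,2))
    J=np.linalg.inv(r.jac.T@r.jac); print("std",np.sqrt(np.diag(J)))
    print("root",root,"mouth",root+.047*a,"top px mouth",proj("top",root+.047*a))
E
python3 fit.py
```

```text
[ 0.593  -0.2734  0.1501  0.1291  0.062   0.1562] slope 7.397523107539391 yaw 8.59954808440683
[-0.48 -0.38 -0.36 -0.56 -0.41 -0.36 -0.2  -0.56  1.11 -1.09  0.34  0.42
 -0.13  0.34  0.84  0.38  0.98  0.12]
std [0.0008 0.0016 0.0342 0.061  0.0006 0.0014]
root [ 0.5376 -0.2817  0.135 ] mouth [ 0.4916 -0.2887  0.1411] top px mouth [412.2605 225.0995]
```

Request:
step_arm --increments '[{"delta_pos": [-0.4, -2.5, 2], "dr": [-9, 0, 0], "fingers": 1}, {"delta_pos": [-0.8, -5, 4], "dr": [-18, 0, 0], "fingers": 1}, {"delta_pos": [-1.2, -7.5, 6.5], "dr": [-27, 0, 0], "fingers": 1}, {"delta_pos": [-1.2, -9.2, 9.2], "dr": [-36, 0, 0], "fingers": 1}, {"delta_pos": [-1.2, -9.2, 9.2], "dr": [-45, 0, 0], "fingers": 1}]'

```text
time: 6.22
tool_pos: [0.5647, -0.2876, 0.2566]
tool_rot: [3.137, 0.0, -3.004]
contact_force: [0.7, 0.6, -1.9]
opening: 0.0257
grip_force: 20.0
```

Request:
step_arm --increments '[{"delta_pos": [0, 0, 0], "dr": [0, 0, 0], "fingers": 1}, {"delta_pos": [0, 0, 0], "dr": [0, 0, 0], "fingers": 1}, {"delta_pos": [0, 0, 0], "dr": [0, 0, 0], "fingers": 1}, {"delta_pos": [0, 0, 0], "dr": [0, 0, 0], "fingers": 1}, {"delta_pos": [0, 0, 0], "dr": [0, 0, 0], "fingers": 1}]'

```text
time: 6.85
tool_pos: [0.5655, -0.2845, 0.2571]
tool_rot: [-3.141, 0.0, -3.0]
contact_force: [-0.8, -0.1, -0.8]
opening: 0.0258
grip_force: 20.0
```

```bash
python3 - <<'E'
from h import *
import pickle
for k in range(2): P=viewer.camera_params("wrist");n=robot.observe();im=viewer.read_camera("wrist")
pickle.dump((im,n,P),open("w5.pkl","wb"))
print(n["tool_pos"],n["tool_rot"],n["qpos"])
v=np.load("pan.npy");from fit import geo
c,d,a,root=geo(v);print(proj("w",root,P),proj("w",root+.047*a,P))
cv2.imwrite("pics/w5.png",cv2.resize(im[60:220,220:420,::-1],None,fx=3.75,fy=3.75,interpolation=cv2.INTER_CUBIC))
E
```

```text
[ 0.5655 -0.2847  0.257 ] [-3.1411  0.0002 -3.0008] [-0.5873  0.5289  1.1439 -0.0002  1.4684 -2.2988]
[326.8984 159.8154] [326.9536 100.3105]
```

View pics/w5.png

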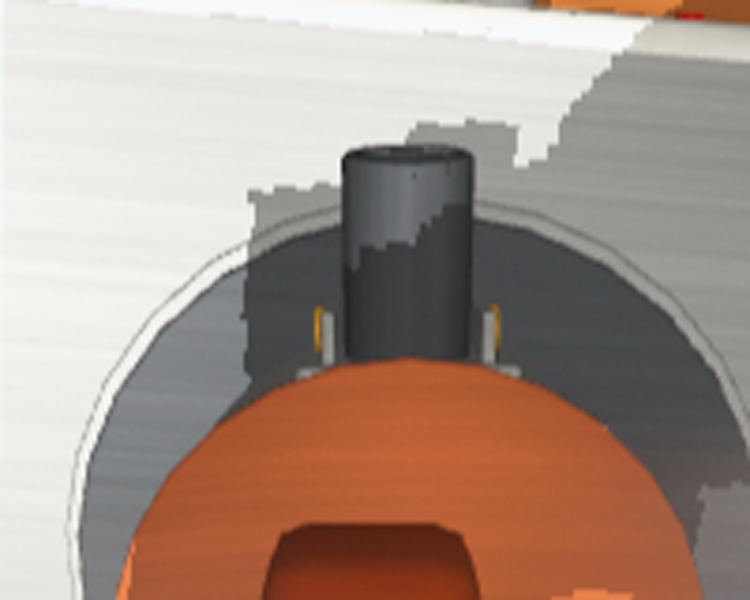

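The socket seen from above is straight up the picture: edges at x=342 and 473, mouth centre (408,155), lid edge at (410,360). I'll fit both views together.

```bash
cat > fit2.py <<'E'
import fit
from fit import *
im5,n5,P5=pickle.load(open("w5.pkl","rb")); P4=fit.P
g=lambda p:(220+(p[0]+.5)/3.75-.5,60+(p[1]+.5)/3.75-.5)
sil5=[g(p) for p in((342,170),(344,250),(346,340),(473,170),(471.5,250),(470,340))]
m5=g((407.5,154)); lid5=[g(p) for p in((120,580),(180,465),(250,405),(410,360),(560,398),(645,470),(700,590))]
def res2(v):
    fit.P=P4; e=res(v); e[14]/=3;e[15]/=3
    fit.P=P5; c,d,a,root=geo(v)
    e+=[(lined(p,root,a)-.0135)*1000 for p in sil5]
    e+=list((proj("w",root+.047*a,P5)-m5)*.8)
    for p in lid5: e.append((np.hypot(*(onz("w",p,v[5],P5)-c)[:2])-v[4])*1000)
    return e
if __name__=="__main__":
    r=least_squares(res2,[.59,-.274,.11,.25,.061,.156],x_scale=[.01,.01,.1,.1,.002,.002]); v=r.x
    c,d,a,root=geo(v); np.save("pan.npy",v)
    print(v,"slope",np.degrees(v[3]),"yaw",np.degrees(v[2]));print(np.round(r.fun,2))
    J=np.linalg.inv(r.jac.T@r.jac); print("std",np.sqrt(np.diag(J)))
    print("root",root,"mouth",root+.047*a,"top px mouth",proj("top",root+.047*a))
E
python3 fit2.py
```

```text
[ 0.5929 -0.2727  0.1469  0.1564  0.0623  0.1569] slope 8.958685136387578 yaw 8.414398801018116
[-0.63 -0.29  0.06 -0.53 -0.59 -0.77 -0.37 -0.38  0.74 -1.34  0.14  0.17
 -0.45 -0.05  0.26  0.2   1.27  0.43 -0.16 -0.34 -0.5  -0.29 -0.16  0.04
  0.07 -0.19  0.31  0.12  0.3   0.42  0.4   0.25  0.26]
std [0.0006 0.0005 0.0069 0.0189 0.0004 0.0006]
root [ 0.5375 -0.2809  0.135 ] mouth [ 0.4915 -0.2877  0.1423] top px mouth [411.9593 225.1009]
```

```bash
cat > tgt.py <<'E'
from h import *
from fit import geo
def pose(v,gap,sx=.041,sz=-.005,dz=0):
    c,d,a,root=geo(v); z=np.cross(a,np.cross([0,0,1],a)); z=-z/np.linalg.norm(z); y=np.cross(z,a)
    Rg=np.c_[a,y,z]; sh=root+(.047+gap)*a
    return sh+sx*a-sz*z, Rg
def delta(p,Rg,n=None):
    n=n or robot.observe(); Rt=R.from_euler("xyz",n["tool_rot"]).as_matrix()
    return Rt.T@(p-n["tool_pos"])*100, np.degrees(R.from_matrix(Rt.T@Rg).as_rotvec())
E
python3 - <<'E'
from tgt import *
import pickle
v=np.load("pan.npy")
im,n,P=pickle.load(open("w5.pkl","rb"));Rt=R.from_euler("xyz",n["tool_rot"]).as_matrix()
print("grip end top edge px",proj("w",n["tool_pos"]+Rt@[.031,0,-.017],P),"seen ~",(220+372/3.75,60+525/3.75))
for g in (.06,.036+.01,0):
    p,Rg=pose(v,g);print(g,p,*delta(p,Rg))
E
```

```text
grip end top edge px [318.213  204.2516] seen ~ (319.2, 200.0)
0.06 [ 0.3921 -0.3024  0.1531] [17.4164  0.696  10.3723] [ 0.0099  8.9712 -0.3614]
0.046 [ 0.4057 -0.3003  0.1509] [16.0336  0.7048 10.5906] [ 0.0099  8.9712 -0.3614]
0 [ 0.4507 -0.2937  0.1438] [11.4899  0.7336 11.3079] [ 0.0099  8.9712 -0.3614]
```

Request:
step_arm --increments '[{"delta_pos": [6, 0.2, 0], "dr": [0, 3, 0], "fingers": 1}, {"delta_pos": [12, 0.4, 0], "dr": [0, 6, 0], "fingers": 1}, {"delta_pos": [17.4, 0.7, 0], "dr": [0, 9, -0.4], "fingers": 1}, {"delta_pos": [17.4, 0.7, 3], "dr": [0, 9, -0.4], "fingers": 1}, {"delta_pos": [17.4, 0.7, 7], "dr": [0, 9, -0.4], "fingers": 1}]'

```text
time: 7.58
tool_pos: [0.3922, -0.3033, 0.1871]
tool_rot: [-3.139, -0.154, -2.996]
contact_force: [0.3, -0.4, -1.4]
opening: 0.0252
grip_force: 20.0
```

Request:
step_arm --increments '[{"delta_pos": [0, 0, 0], "dr": [0, 0, 0], "fingers": 1}, {"delta_pos": [0, 0, 0], "dr": [0, 0, 0], "fingers": 1}, {"delta_pos": [0, 0, 0], "dr": [0, 0, 0], "fingers": 1}, {"delta_pos": [0, 0, 0], "dr": [0, 0, 0], "fingers": 1}, {"delta_pos": [0, 0, 0], "dr": [0, 0, 0], "fingers": 1}]'

```text
time: 8.2
tool_pos: [0.3922, -0.3027, 0.1872]
tool_rot: [-3.142, -0.156, -2.995]
contact_force: [1.0, 1.2, -1.4]
opening: 0.0256
grip_force: 20.0
```

```bash
python3 - <<'E'
from tgt import *
v=np.load("pan.npy")
viewer.read_camera("wrist");print(robot.observe()["tool_pos"],robot.observe()["tool_rot"],robot.observe()["qpos"])
for g in (.06,.046,):
    p,Rg=pose(v,g,.04);print(g,p,*delta(p,Rg))
E
```

```text
[ 0.3922 -0.3026  0.187 ] [ 3.1414 -0.1566 -2.9946] [-0.7343  0.3919  1.5755 -0.126   1.2767 -2.4093]
0.06 [ 0.393  -0.3022  0.153 ] [-0.6224  0.028   3.3523] [ 0.0075 -0.0163  0.0055]
0.046 [ 0.4067 -0.3002  0.1508] [-2.0224  0.0279  3.352 ] [ 0.0075 -0.0163  0.0055]
```

Request:
step_arm --increments '[{"delta_pos": [-0.6, 0, 1.5], "dr": [0, 0, 0], "fingers": 1}, {"delta_pos": [-0.6, 0, 3.35], "dr": [0, 0, 0], "fingers": 1}, {"delta_pos": [-1, 0, 3.35], "dr": [0, 0, 0], "fingers": 1}, {"delta_pos": [-2, 0, 3.35], "dr": [0, 0, 0], "fingers": 1}, {"delta_pos": [-2, 0, 3.35], "dr": [0, 0, 0], "fingers": 1}]' --newtons 12

```text
time: 8.88
tool_pos: [0.4076, -0.3005, 0.1507]
tool_rot: [-3.141, -0.156, -2.994]
contact_force: [-1.4, -0.4, -0.2]
opening: 0.026
grip_force: 12.0
```

```bash
python3 - <<'E'
from tgt import *
v=np.load("pan.npy")
a=viewer.read_camera("side");b=viewer.read_camera("top");c=viewer.read_camera("wrist")
o=robot.observe();print(o["tool_pos"],o["contact_force"])
p,Rg=pose(v,.03,.04);print(*delta(p,Rg))
q=lambda i,x,y,w,h,k:cv2.resize(i[y:y+h,x:x+w,::-1],None,fx=k,fy=k,interpolation=cv2.INTER_CUBIC)
out=np.zeros((500,800,3),np.uint8)
out[:400,:400]=q(a,270,120,100,100,4);out[:400,400:]=q(b,370,160,100,100,4)
cv2.imwrite("pics/pre.png",out)
E
```

```text
[ 0.4066 -0.3004  0.1508] [-0.5053  0.5323  0.3508]
[-1.6128  0.0223 -0.0031] [ 0.0071 -0.0193  0.0181]
```

View pics/pre.png

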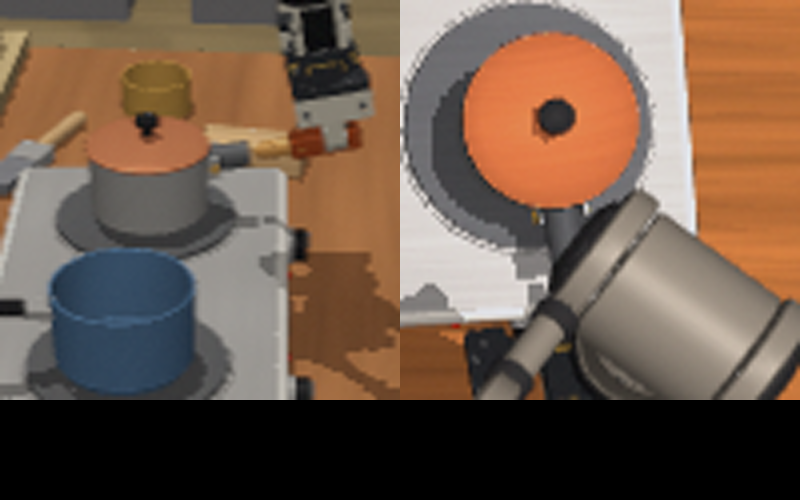

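In the side view the tang points straight at the socket mouth, at about (248,150) in the crop, and the axes look collinear. Inserting.

Request:
step_arm --increments '[{"delta_pos": [-0.5, 0, 0], "dr": [0, 0, 0], "fingers": 1}, {"delta_pos": [-1, 0, 0], "dr": [0, 0, 0], "fingers": 1}, {"delta_pos": [-1.4, 0, 0], "dr": [0, 0, 0], "fingers": 1}, {"delta_pos": [-1.8, 0, 0], "dr": [0, 0, 0], "fingers": 1}, {"delta_pos": [-1.8, 0, 0], "dr": [0, 0, 0], "fingers": 1}]'

```text
time: 9.65
tool_pos: [0.4242, -0.2977, 0.1475]
tool_rot: [3.141, -0.157, -2.994]
contact_force: [0.2, -0.9, -0.8]
opening: 0.0262
grip_force: 12.0
```

```bash
python3 - <<'E'
from tgt import *
v=np.load("pan.npy")
for k in range(4):
    viewer.read_camera("side");o=robot.observe();print(o["tool_pos"],o["contact_force"],o["torque"])
p,Rg=pose(v,.0,.04);print(*delta(p,Rg))
E
```

```text
[ 0.4241 -0.2978  0.1476] [-0.1734 -0.0212 -0.6666] [ 0.064  -0.0966  0.0014]
[ 0.424  -0.2978  0.1476] [ 0.1745 -0.0991 -0.1816] [ 0.077  -0.0913 -0.0416]
[ 0.4239 -0.2978  0.1476] [ 0.1327 -0.4094 -1.0472] [ 0.016  -0.0744  0.0065]
[ 0.4239 -0.2978  0.1477] [ 0.0579  0.013  -0.0706] [ 0.0719 -0.1236 -0.0236]
[-2.8402  0.0154 -0.0377] [ 0.0386 -0.0426  0.0012]
```

Request:
step_arm --increments '[{"delta_pos": [-0.4, 0, 0], "dr": [0, 0, 0], "fingers": 1}, {"delta_pos": [-0.8, 0, 0], "dr": [0, 0, 0], "fingers": 1}, {"delta_pos": [-1.2, 0, 0], "dr": [0, 0, 0], "fingers": 1}, {"delta_pos": [-1.4, 0, 0], "dr": [0, 0, 0], "fingers": 1}, {"delta_pos": [-1.4, 0, 0], "dr": [0, 0, 0], "fingers": 1}]'

```text
time: 10.48
tool_pos: [0.4378, -0.2957, 0.1454]
tool_rot: [3.141, -0.157, -2.994]
contact_force: [-0.1, -0.1, -0.1]
opening: 0.0258
grip_force: 12.0
```

```bash
python3 - <<'E'
from tgt import *
v=np.load("pan.npy")
F=[]
for k in range(6):
    viewer.read_camera("side");o=robot.observe();F.append(np.r_[o["contact_force"],o["torque"]])
print(o["tool_pos"],np.mean(F,0))
p,Rg=pose(v,.0,.04);print(*delta(p,Rg))
E
```

```text
[ 0.4376 -0.2958  0.1455] [-0.0528  0.0604 -0.6054  0.0406 -0.0992  0.0109]
[-1.437   0.0183 -0.0344] [ 0.0338 -0.0379  0.0014]
```

Request:
step_arm --increments '[{"delta_pos": [-0.3, 0, 0], "dr": [0, 0, 0], "fingers": 1}, {"delta_pos": [-0.6, 0, 0], "dr": [0, 0, 0], "fingers": 1}, {"delta_pos": [-0.9, 0, 0], "dr": [0, 0, 0], "fingers": 1}, {"delta_pos": [-1.2, 0, 0], "dr": [0, 0, 0], "fingers": 1}, {"delta_pos": [-1.2, 0, 0], "dr": [0, 0, 0], "fingers": 1}]'

```text
time: 11.4
tool_pos: [0.4486, -0.2941, 0.1436]
tool_rot: [3.14, -0.159, -2.994]
contact_force: [-4.0, -0.5, 2.0]
opening: 0.0259
grip_force: 12.0
```

```bash
cat > f.py <<'E'
from tgt import *
v=np.load("pan.npy")
F=[]
for k in range(6):
    im=viewer.read_camera("side");o=robot.observe();F.append(np.r_[o["contact_force"],o["torque"]])
print(o["time"],o["tool_pos"],np.mean(F,0))
p,Rg=pose(v,.0,.04);print(*delta(p,Rg))
# lid centroid in side and top
for n in("side","top"):
    im=viewer.read_camera(n);h=cv2.cvtColor(im,cv2.COLOR_RGB2HSV).astype(int)
    u0,v0,u1,v1=(285,145,330,165) if n=="side" else (380,160,440,215)
    m=(h[...,0]<14)&(h[...,1]>130)&(h[...,2]>120); s=m[v0:v1,u0:u1]; q=np.argwhere(s);print(n,len(q),q.mean(0)[::-1]+[u0,v0],q.min(0)[::-1]+[u0,v0],q.max(0)[::-1]+[u0,v0])
E
python3 f.py
```

```text
11.7 [ 0.4485 -0.294   0.1436] [-4.8613 -0.4694  1.9296 -0.0192  0.7681 -0.006 ]
[-0.312   0.0037 -0.0522] [ 0.0683 -0.1478  0.002 ]
side 497 [305.0704 153.829 ] [285 145] [329 162]
top 1147 [404.6059 186.5545] [386 168] [429 210]
```

Request:
step_arm --increments '[{"delta_pos": [-0.1, 0, 0], "dr": [0, 0, 0], "fingers": 1}, {"delta_pos": [-0.2, 0, 0], "dr": [0, 0, 0], "fingers": 1}, {"delta_pos": [-0.3, 0, 0], "dr": [0, 0, 0], "fingers": 1}, {"delta_pos": [-0.4, 0, 0], "dr": [0, 0, 0], "fingers": 1}, {"delta_pos": [-0.4, 0, 0], "dr": [0, 0, 0], "fingers": 1}]'

```text
time: 12.42
tool_pos: [0.4519, -0.2938, 0.1434]
tool_rot: [3.141, -0.16, -2.995]
contact_force: [-7.9, -0.3, 5.0]
opening: 0.0258
grip_force: 12.0
```

```bash
python3 f.py; python3 - <<'E'
import cv2,numpy as np
for n in("side","top"):
    im=cv2.imread(f"pics/{n}0.png");h=cv2.cvtColor(im,cv2.COLOR_BGR2HSV).astype(int)
    u0,v0,u1,v1=(285,145,330,165) if n=="side" else (380,160,440,215)
    m=(h[...,0]<14)&(h[...,1]>130)&(h[...,2]>120); s=m[v0:v1,u0:u1]; q=np.argwhere(s);print(n,len(q),q.mean(0)[::-1]+[u0,v0],q.min(0)[::-1]+[u0,v0],q.max(0)[::-1]+[u0,v0])
E
```

```text
12.725 [ 0.4519 -0.2937  0.1434] [-7.777  -0.6192  4.7154 -0.0978  1.2468  0.0181]
[ 0.0236  0.0232 -0.0208] [ 0.0502 -0.2066 -0.0057]
side 496 [304.8488 153.7823] [285 145] [329 162]
top 1142 [404.3222 185.3783] [385 167] [428 209]
side 505 [305.21584158 153.78613861] [285 145] [329 162]
top 1434 [407.12133891 189.81241283] [386 168] [429 211]
```

```bash
cat > prof.py <<'E'
from tgt import *
v=np.load("pan.npy"); v[0]+=.003
c,d,a,root=geo(v)
im=viewer.read_camera("side").astype(np.float32)
print("pix/mm",np.linalg.norm(proj("side",root+.047*a)-proj("side",root))/47, proj("side",root+.047*a))
for off in (0,.005,.009):
  for k in range(30,75,3):
    p=proj("side",root+k*.001*a+[0,0,off]); w=cv2.getRectSubPix(im,(1,1),(float(p[0]),float(p[1])))[0,0]; print(k,w.astype(int).tolist(),end=" ")
  print()
E
python3 prof.py
```

```text
pix/mm 0.24717763394108164 [331.0971 157.6941]
30 [76, 76, 77] 33 [76, 76, 77] 36 [76, 76, 76] 39 [76, 75, 76] 42 [75, 72, 71] 45 [82, 58, 51] 48 [97, 49, 32] 51 [117, 49, 22] 54 [114, 48, 22] 57 [112, 48, 20] 60 [111, 47, 20] 63 [110, 46, 21] 66 [110, 45, 19] 69 [111, 46, 20] 72 [112, 48, 21] 
30 [92, 92, 92] 33 [93, 93, 93] 36 [93, 93, 93] 39 [92, 91, 91] 42 [90, 85, 85] 45 [95, 64, 53] 48 [105, 50, 29] 51 [118, 50, 23] 54 [113, 48, 22] 57 [114, 48, 21] 60 [117, 50, 22] 63 [122, 54, 27] 66 [121, 53, 26] 69 [118, 51, 23] 72 [115, 50, 22] 
30 [98, 98, 98] 33 [99, 99, 98] 36 [101, 100, 100] 39 [103, 101, 100] 42 [98, 92, 91] 45 [92, 60, 47] 48 [96, 43, 21] 51 [108, 46, 21] 54 [108, 45, 20] 57 [109, 46, 21] 60 [109, 46, 21] 63 [107, 44, 18] 66 [107, 44, 18] 69 [106, 44, 19] 72 [106, 45, 21]
```

Request:
step_arm --increments '[{"delta_pos": [0, 0, -0.05], "dr": [0, 0, 0], "fingers": 1}, {"delta_pos": [0, 0, -0.1], "dr": [0, 0, 0], "fingers": 1}, {"delta_pos": [0, 0, -0.15], "dr": [0, 0, 0], "fingers": 1}, {"delta_pos": [0, 0, -0.15], "dr": [0, 0, 0], "fingers": 1}, {"delta_pos": [0, 0, -0.15], "dr": [0, 0, 0], "fingers": 1}]'

```text
time: 13.5
tool_pos: [0.4534, -0.2934, 0.1443]
tool_rot: [3.141, -0.157, -2.995]
contact_force: [-3.7, -0.5, -1.0]
opening: 0.0253
grip_force: 12.0
```

```bash
python3 f.py
```

```text
13.8 [ 0.4535 -0.2934  0.1444] [-3.9915 -0.1522 -2.3032 -0.0166  0.6829 -0.0019]
[0.1703 0.0149 0.1075] [ 0.0394 -0.0418  0.0036]
side 491 [304.668  153.9022] [285 145] [329 162]
top 1152 [404.1554 184.7882] [385 166] [428 209]
```

The colour profile goes from dark tube straight to red body at about 46 mm with no pale tang showing, so the grip is home. The pan slid back a few mm. Next is planning the swing about the pan's centre.

```bash
cat > sw.py <<'E'
from h import *
import sys
def rows(C,phis,dz=0,inw=0,n=None):
    n=n or robot.observe(); Rt=R.from_euler("xyz",n["tool_rot"]).as_matrix();p=n["tool_pos"];C=np.array([*C,p[2]])
    for i,f in enumerate(phis):
        k=(i+1)/len(phis); q=R.from_euler("z",-f,degrees=True).apply(p-C); q*=1-inw*k/np.linalg.norm(q)
        print(f,np.round(Rt.T@(C+q+[0,0,dz]-p)*100,2).tolist(),np.round(Rt.T@[0,0,-f],1).tolist())
    a=-(p-C)[:2]; print("handle ang",np.degrees(np.arctan2(*(p-C)[1::-1])),"tool x ang",np.degrees(np.arctan2(Rt[1,0],Rt[0,0])),"r",np.hypot(*a),p,n["contact_force"])
E
python3 - <<'E'
from sw import *
rows((.596,-.272),(3,8,14,20,26),-.0005)
E
```

```text
3 [-0.03, 0.75, 0.05] [-0.5, -0.0, 3.0]
8 [-0.14, 2.01, 0.03] [-1.3, -0.0, 7.9]
14 [-0.42, 3.49, -0.01] [-2.2, -0.0, 13.8]
20 [-0.86, 4.93, -0.08] [-3.1, -0.0, 19.8]
26 [-1.43, 6.32, -0.17] [-4.1, -0.0, 25.7]
handle ang -171.45652199908864 tool x ang -171.57706939664413 r 0.14407205301870935 [ 0.4535 -0.2934  0.1444] [-3.6239 -0.1959 -2.2362]
```

Request:
step_arm --increments '[{"delta_pos": [-0.03, 0.75, 0.05], "dr": [-0.5, 0, 3], "fingers": 1}, {"delta_pos": [-0.14, 2.01, 0.03], "dr": [-1.3, 0, 7.9], "fingers": 1}, {"delta_pos": [-0.42, 3.49, -0.01], "dr": [-2.2, 0, 13.8], "fingers": 1}, {"delta_pos": [-0.86, 4.93, -0.08], "dr": [-3.1, 0, 19.8], "fingers": 1}, {"delta_pos": [-1.43, 6.32, -0.17], "dr": [-4.1, 0, 25.7], "fingers": 1}]' --newtons 15

```text
time: 14.52
tool_pos: [0.4597, -0.2287, 0.1444]
tool_rot: [3.141, -0.154, 2.831]
contact_force: [-0.7, -1.1, -1.2]
opening: 0.0256
grip_force: 15.0
```

```bash
python3 f.py; python3 - <<'E'
from sw import *
rows((.595,-.272),(5,11,17,23,29),0,.0005)
E
```

```text
14.825 [ 0.4593 -0.229   0.1442] [ 0.8965  1.0908 -0.3237  0.1572 -0.2579  0.046 ]
[-1.2065 -6.3822 -0.1353] [  4.1063   0.0727 -25.5985]
side 436 [301.8119 155.0872] [285 145] [329 163]
top 991 [404.7175 180.6297] [383 165] [426 200]
5 [-0.06, 1.24, -0.01] [-0.8, -0.0, 4.9]
11 [-0.28, 2.72, -0.04] [-1.7, -0.0, 10.9]
17 [-0.64, 4.16, -0.1] [-2.6, -0.0, 16.8]
23 [-1.15, 5.56, -0.17] [-3.6, -0.0, 22.7]
29 [-1.81, 6.89, -0.28] [-4.5, -0.0, 28.6]
handle ang 162.4751866340001 tool x ang 162.44958546874201 r 0.14262393534687734 [ 0.459  -0.2291  0.1441] [ 0.9632  2.3347 -0.0459]
```

```bash
cat > lid.py <<'E'
from h import *
from scipy.optimize import least_squares
def lid(im):
    h=cv2.cvtColor(im,cv2.COLOR_RGB2HSV).astype(int)
    m=((h[...,0]<14)&(h[...,1]>130)&(h[...,2]>90)); b=np.zeros(m.shape,np.uint8); b[150:230,365:450]=m[150:230,365:450]
    cs,_=cv2.findContours(b,cv2.RETR_EXTERNAL,cv2.CHAIN_APPROX_NONE); q=max(cs,key=len)[:,0].astype(float)
    best=None
    for s in [(x,y) for x in range(395,425,2) for y in range(175,205,2)]:
        r=least_squares(lambda c:np.hypot(*(q-c).T)-21.6,s,loss="cauchy",f_scale=.5)
        if best is None or r.cost<best.cost: best=r
    w=onz("top",best.x,.1565); d=np.abs(np.hypot(*(q-best.x).T)-21.6)
    y=np.radians(3.4);e=w[:2]-np.array([.5842,-.1328]);H=np.array([[np.cos(y),np.sin(y)],[-np.sin(y),np.cos(y)]])@e
    return best.x,w,H,(d<.8).sum(),len(q)
if __name__=="__main__":
    print(lid(cv2.imread("pics/top0.png")[:,:,::-1]));print(lid(viewer.read_camera("top")))
E
python3 lid.py
```

```text
(array([428.1947, 192.3824]), array([ 0.584 , -0.3322,  0.1565]), array([-0.012 , -0.1991]), np.int64(21), 171)
(array([464.067 , 197.5895]), array([ 0.5691, -0.4335,  0.1565]), array([-0.0329, -0.2992]), np.int64(27), 171)
```

```bash
sed -i 's/b\[150:230,365:450\]=m\[150:230,365:450\]/b[155:225,372:434]=m[155:225,372:434]/; s/h\[...,2\]>90/h[...,2]>110/' lid.py; sed -i 's/    best=None/    q=q[(q[:,0]>373)\&(q[:,0]<432)]; best=None/' lid.py; python3 lid.py
```

```text
(array([407.1949, 189.7527]), array([ 0.5916, -0.2728,  0.1565]), array([-0.0009, -0.1402]), np.int64(121), 122)
(array([404.744 , 186.4538]), array([ 0.601 , -0.2659,  0.1565]), array([ 0.0089, -0.1339]), np.int64(88), 137)
```

```bash
python3 - <<'E'
from sw import *
rows((.599,-.268),(5,11,17,23,29),0,.002)
E
```

```text
5 [-0.05, 1.27, -0.01] [-0.8, -0.0, 4.9]
11 [-0.25, 2.77, -0.04] [-1.7, -0.0, 10.9]
17 [-0.59, 4.24, -0.09] [-2.7, -0.0, 16.8]
23 [-1.09, 5.67, -0.17] [-3.6, -0.0, 22.7]
29 [-1.73, 7.03, -0.26] [-4.5, -0.0, 28.6]
handle ang 164.44856384635466 tool x ang 162.42389940094725 r 0.14555498256518118 [ 0.4588 -0.229   0.144 ] [ 1.0736  1.301  -0.0465]
```

Request:
step_arm --increments '[{"delta_pos": [-0.2, 1.25, 0], "dr": [-0.8, 0, 4.9], "fingers": 1}, {"delta_pos": [-0.4, 2.7, -0.03], "dr": [-1.7, 0, 10.9], "fingers": 1}, {"delta_pos": [-0.75, 4.2, -0.08], "dr": [-2.7, 0, 16.8], "fingers": 1}, {"delta_pos": [-1.25, 5.6, -0.16], "dr": [-3.6, 0, 22.7], "fingers": 1}, {"delta_pos": [-1.9, 6.95, -0.26], "dr": [-4.5, 0, 28.6], "fingers": 1}]'

```text
time: 15.65
tool_pos: [0.4977, -0.1683, 0.1437]
tool_rot: [-3.141, -0.158, 2.326]
contact_force: [-1.0, 2.0, 1.2]
opening: 0.026
grip_force: 15.0
```

```bash
python3 lid.py|tail -1; python3 - <<'E'
from sw import *
o=robot.observe();print(o["time"],o["contact_force"])
from lid import lid
c=lid(viewer.read_camera("top"))[1]
rows(c[:2],(5,11,17,23,29),0,.001)
E
```

```text
(array([405.3528, 184.6569]), array([ 0.6062, -0.2677,  0.1565]), array([ 0.0139, -0.136 ]), np.int64(64), 115)
15.7 [-0.057   2.1677  1.4589]
5 [0.01, 1.28, 0.0] [-0.8, -0.0, 4.9]
11 [-0.13, 2.81, -0.02] [-1.7, -0.0, 10.9]
17 [-0.42, 4.32, -0.06] [-2.7, -0.0, 16.8]
23 [-0.86, 5.78, -0.13] [-3.6, -0.0, 22.7]
29 [-1.45, 7.19, -0.23] [-4.6, -0.0, 28.6]
handle ang 137.1779380103732 tool x ang 133.46345135328397 r 0.14707923918494747 [ 0.4982 -0.1679  0.1437] [-0.0745  3.0787  1.6484]
```

```bash
sed -i 's/def rows(C,phis,dz=0,inw=0,n=None)/def rows(C,phis,dz=0,inw=0,n=None,sh=(0,0))/; s/Rt.T@(C+q+\[0,0,dz\]-p)/Rt.T@(C+q+[sh[0]*k,sh[1]*k,dz]-p)/' sw.py; python3 - <<'E'
from sw import *
rows((.606,-.268),(5,11,18,25,32),-.0003,.003,sh=(-.006,0))
E
```

```text
5 [0.04, 1.19, 0.04] [-0.8, -0.0, 4.9]
11 [-0.05, 2.63, 0.02] [-1.7, -0.0, 10.9]
18 [-0.36, 4.28, -0.02] [-2.8, -0.0, 17.8]
25 [-0.87, 5.86, -0.1] [-3.9, -0.0, 24.7]
32 [-1.57, 7.35, -0.21] [-5.0, -0.0, 31.6]
handle ang 137.11896637146373 tool x ang 133.46345135328397 r 0.14715159827314891 [ 0.4982 -0.1679  0.1437] [-0.0745  3.0787  1.6484]
```

Request:
step_arm --increments '[{"delta_pos": [-0.05, 1.2, 0], "dr": [-0.8, 0, 4.9], "fingers": 1}, {"delta_pos": [-0.15, 2.6, -0.03], "dr": [-1.7, 0, 10.9], "fingers": 1}, {"delta_pos": [-0.45, 4.3, -0.08], "dr": [-2.8, 0, 17.8], "fingers": 1}, {"delta_pos": [-0.97, 5.85, -0.15], "dr": [-3.9, 0, 24.7], "fingers": 1}, {"delta_pos": [-1.67, 7.35, -0.25], "dr": [-5, 0, 31.6], "fingers": 1}]'

```text
time: 16.38
tool_pos: [0.5632, -0.1307, 0.1436]
tool_rot: [3.141, -0.157, 1.769]
contact_force: [0.7, -0.7, 1.0]
opening: 0.0261
grip_force: 15.0
```

```bash
python3 - <<'E'
from sw import *
from lid import lid
for k in range(3): q=lid(viewer.read_camera("top"))
print(q); c=q[1];o=robot.observe();print(o["time"],o["contact_force"])
rows(c[:2],(5,11,18,25,32),0,.002,sh=(-.006,0))
E
```

```text
(array([407.523 , 185.7652]), array([ 0.603 , -0.2738,  0.1565]), array([ 0.0104, -0.1419]), np.int64(72), 121)
16.525 [2.7469 0.7919 1.2431]
5 [0.01, 1.18, 0.0] [-0.8, -0.0, 4.9]
11 [-0.11, 2.6, -0.01] [-1.7, -0.0, 10.9]
18 [-0.46, 4.25, -0.07] [-2.8, -0.0, 17.8]
25 [-1.01, 5.83, -0.15] [-3.9, -0.0, 24.7]
32 [-1.76, 7.33, -0.27] [-5.0, -0.0, 31.6]
handle ang 105.52072189374192 tool x ang 101.6912899814379 r 0.14866581022862083 [ 0.5632 -0.1306  0.1436] [2.7469 0.7919 1.2431]
```

Request:
step_arm --increments '[{"delta_pos": [-0.1, 1.2, 0], "dr": [-0.8, 0, 4.9], "fingers": 1}, {"delta_pos": [-0.22, 2.6, -0.03], "dr": [-1.7, 0, 10.9], "fingers": 1}, {"delta_pos": [-0.55, 4.25, -0.08], "dr": [-2.8, 0, 17.8], "fingers": 1}, {"delta_pos": [-1.1, 5.85, -0.17], "dr": [-3.9, 0, 24.7], "fingers": 1}, {"delta_pos": [-1.85, 7.35, -0.29], "dr": [-5, 0, 31.6], "fingers": 1}]'

```text
time: 17.15
tool_pos: [0.6383, -0.1346, 0.1436]
tool_rot: [-3.141, -0.157, 1.212]
contact_force: [0.0, 0.1, 0.8]
opening: 0.0258
grip_force: 15.0
```

```bash
python3 - <<'E'
from sw import *
from lid import lid
for k in range(3): q=lid(viewer.read_camera("top"))
print(q); c=q[1];o=robot.observe();print(o["time"],o["contact_force"],o["qpos"])
rows(c[:2],(2,4,6,8,8),0,.003)
E
```

```text
(array([409.2968, 188.2954]), array([ 0.5958, -0.2788,  0.1565]), array([ 0.0029, -0.1464]), np.int64(62), 107)
17.3 [ 3.3017 -0.504   1.4383] [-0.4022  0.6366  1.2794  0.1659  1.2365 -0.1034]
2 [-0.03, 0.53, -0.0] [-0.3, -0.0, 2.0]
4 [-0.09, 1.05, -0.01] [-0.6, -0.0, 4.0]
6 [-0.16, 1.57, -0.02] [-0.9, -0.0, 5.9]
8 [-0.25, 2.08, -0.04] [-1.2, -0.0, 7.9]
8 [-0.3, 2.08, -0.05] [-1.2, -0.0, 7.9]
handle ang 73.46357028324141 tool x ang 69.70884518401688 r 0.15033792486614603 [ 0.6385 -0.1347  0.1435] [ 3.3017 -0.504   1.4383]
```

Request:
step_arm --increments '[{"delta_pos": [0, 0.5, 0], "dr": [-0.3, 0, 2], "fingers": 1}, {"delta_pos": [-0.03, 1, -0.02], "dr": [-0.6, 0, 4], "fingers": 1}, {"delta_pos": [-0.1, 1.5, -0.04], "dr": [-0.9, 0, 5.9], "fingers": 1}, {"delta_pos": [-0.1, 1.5, -0.05], "dr": [-0.9, 0, 5.9], "fingers": 1}, {"delta_pos": [-0.1, 1.5, -0.05], "dr": [-0.9, 0, 5.9], "fingers": 1}]'

```text
time: 17.92
tool_pos: [0.6523, -0.1402, 0.1436]
tool_rot: [-3.141, -0.157, 1.108]
contact_force: [1.2, 0.3, -0.1]
opening: 0.0258
grip_force: 15.0
```

```bash
python3 - <<'E'
from sw import *
from lid import lid
for k in range(3): q=lid(viewer.read_camera("top"))
print(q); c=q[1];o=robot.observe();print(o["time"],o["contact_force"],o["qpos"])
rows(c[:2],(2,),0,.003)
w=viewer.read_camera("wrist");t=viewer.read_camera("top");s=viewer.read_camera("side")
out=np.zeros((600,800,3),np.uint8)
g=lambda i,x,y,W,H,k:cv2.resize(i[y:y+H,x:x+W,::-1],None,fx=k,fy=k,interpolation=cv2.INTER_CUBIC)
out[:300,:480]=g(w,0,0,640,400,.75);out[300:600,:400]=g(t,340,140,100,75,4);out[300:600,400:]=g(s,260,120,100,75,4)
cv2.imwrite("pics/end.png",out)
E
```

```text
(array([409.3885, 188.6134]), array([ 0.5949, -0.2791,  0.1565]), array([ 0.002 , -0.1466]), np.int64(60), 104)
18.075 [3.7102 0.8495 1.3264] [-0.402   0.6546  1.245   0.1664  1.2375  0.0065]
2 [-0.27, 0.53, -0.04] [-0.3, 0.0, 2.0]
handle ang 67.50813616696134 tool x ang 63.48726356219886 r 0.15027259619159317 [ 0.6523 -0.1402  0.1437] [3.7102 0.8495 1.3264]
```

View pics/end.png

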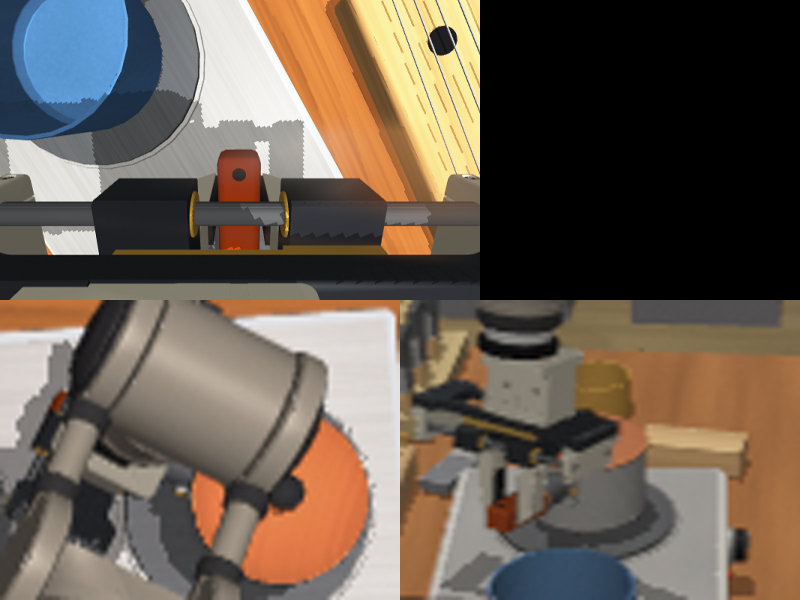

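The picture shows the grip still held where it was grasped, with the milk pan clear. The pan's fitted centre is about 7 mm too far from the tool, and the grip is 4–7° off the tube's line. So the grip has drawn out a little. I'll realign it with the tube, then push it in.

```bash
python3 - <<'E'
from sw import *
n=robot.observe();x=R.from_euler("xyz",n["tool_rot"]).as_matrix()[:,0];h=x[:2]/np.hypot(*x[:2])
rows(n["tool_pos"][:2]-.064*h,(-1.5,-3,-4,-5),0,0)
E
```

```text
-1.5 [-0.0, -0.17, -0.0] [0.2, -0.0, -1.5]
-3 [-0.01, -0.33, -0.0] [0.5, -0.0, -3.0]
-4 [-0.02, -0.45, -0.0] [0.6, -0.0, -4.0]
-5 [-0.02, -0.56, -0.0] [0.8, -0.0, -4.9]
handle ang 63.47645302746277 tool x ang 63.47645302746273 r 0.06399999999999999 [ 0.6523 -0.1402  0.1437] [ 1.8413 -0.1823  0.0457]
```

Request:
step_arm --increments '[{"delta_pos": [0, -0.17, 0], "dr": [0.2, 0, -1.5], "fingers": 1}, {"delta_pos": [0, -0.33, 0], "dr": [0.5, 0, -3], "fingers": 1}, {"delta_pos": [0, -0.45, 0], "dr": [0.6, 0, -4], "fingers": 1}, {"delta_pos": [0, -0.56, 0], "dr": [0.8, 0, -4.9], "fingers": 1}, {"delta_pos": [0, -0.56, 0], "dr": [0.8, 0, -4.9], "fingers": 1}]'

```text
time: 18.85
tool_pos: [0.6471, -0.1376, 0.1437]
tool_rot: [-3.14, -0.158, 1.194]
contact_force: [2.8, 1.1, 0.6]
opening: 0.026
grip_force: 15.0
```

```bash
cat > chk.py <<'E'
from sw import *
from lid import lid
F=[]
for k in range(4): q=lid(viewer.read_camera("top"));F.append(np.r_[robot.observe()["contact_force"],robot.observe()["torque"]])
n=robot.observe();Rt=R.from_euler("xyz",n["tool_rot"]).as_matrix()
print(n["time"],q[0],q[2],"pos",n["tool_pos"],"F tool",Rt.T@np.mean(F,0)[:3],np.mean(F,0)[3:])
rows(q[1][:2],(),0,0)
E
python3 chk.py
```

```text
19.05 [409.3905 188.6102] [ 0.002  -0.1466] pos [ 0.6472 -0.1376  0.1437] F tool [1.2333 1.4143 0.1243] [-0.1025 -0.1846  0.0325]
handle ang 69.70532480732598 tool x ang 68.42200754042223 r 0.150790026827245 [ 0.6472 -0.1376  0.1437] [ 1.5755  0.4944 -0.8839]
```

Request:
step_arm --increments '[{"delta_pos": [-0.1, 0, 0], "dr": [0, 0, 0], "fingers": 1}, {"delta_pos": [-0.2, 0, 0], "dr": [0, 0, 0], "fingers": 1}, {"delta_pos": [-0.3, 0, 0], "dr": [0, 0, 0], "fingers": 1}, {"delta_pos": [-0.4, 0, 0], "dr": [0, 0, 0], "fingers": 1}, {"delta_pos": [-0.4, 0, 0], "dr": [0, 0, 0], "fingers": 1}]'

```text
time: 19.68
tool_pos: [0.646, -0.1401, 0.1435]
tool_rot: [-3.14, -0.16, 1.195]
contact_force: [2.7, 5.4, 2.1]
opening: 0.0257
grip_force: 15.0
```

```bash
python3 chk.py
```

```text
19.875 [409.6865 188.7959] [ 0.0014 -0.1474] pos [ 0.646  -0.1401  0.1435] F tool [ 5.72    0.4354 -0.721 ] [ 0.663  -0.3278  0.1113]
handle ang 69.70187324198685 tool x ang 68.46290656287438 r 0.14907643914069932 [ 0.646  -0.1401  0.1435] [2.4373 4.624  1.4325]
```

Request:
step_arm --increments '[{"delta_pos": [0, 0, 0], "dr": [0, 0, 0], "fingers": 0.3}, {"delta_pos": [0, 0, 0], "dr": [0, 0, 0], "fingers": 0.1}, {"delta_pos": [0, 0, 0], "dr": [0, 0, 0], "fingers": 0}, {"delta_pos": [0, 0, 0], "dr": [0, 0, 0], "fingers": 0}, {"delta_pos": [0, 0, -2], "dr": [0, 0, 0], "fingers": 0}]'

```text
time: 20.5
tool_pos: [0.6436, -0.1439, 0.1613]
tool_rot: [-3.136, -0.158, 1.194]
contact_force: [-0.8, 0.6, 0.2]
opening: 0.0458
grip_force: 0.0
```

Request:
step_arm --increments '[{"delta_pos": [0, 0, -4], "dr": [0, 0, 0], "fingers": 0}, {"delta_pos": [0, 0, -9], "dr": [0, 0, 0], "fingers": 0}, {"delta_pos": [-2, 0, -12], "dr": [0, 0, 0], "fingers": 0}, {"delta_pos": [-7, 0, -12], "dr": [0, 0, 0], "fingers": 0}, {"delta_pos": [-11, 0, -12], "dr": [0, 0, 0], "fingers": 0}]'

```text
time: 21.12
tool_pos: [0.5973, -0.2643, 0.2644]
tool_rot: [-3.141, -0.157, 1.194]
contact_force: [0.9, 0.7, -0.1]
opening: 0.0456
grip_force: 0.0
```

Request:
step_arm --increments '[{"delta_pos": [0, 0, 0], "dr": [0, 0, 0], "fingers": 0}, {"delta_pos": [0, 0, 0], "dr": [0, 0, 0], "fingers": 0}, {"delta_pos": [0, 0, 0], "dr": [0, 0, 0], "fingers": 0}, {"delta_pos": [0, 0, 0], "dr": [0, 0, 0], "fingers": 0}, {"delta_pos": [0, 0, 0], "dr": [0, 0, 0], "fingers": 0}]'

```text
time: 21.75
tool_pos: [0.5982, -0.2623, 0.2642]
tool_rot: [-3.14, -0.158, 1.195]
contact_force: [-0.4, -0.1, 0.6]
opening: 0.0457
grip_force: 0.0
```

```bash
python3 - <<'E'
from h import *
import pickle
P=viewer.camera_params("wrist");n=robot.observe();im=viewer.read_camera("wrist");pickle.dump((im,n,P),open("w6.pkl","wb"))
print(n["tool_pos"],n["tool_rot"],n["time"])
h=cv2.cvtColor(im,cv2.COLOR_RGB2HSV).astype(int)
red=((h[...,0]<12)&(h[...,1]>195)&(h[...,2]>60)).astype(np.uint8)
k,l,s,c=cv2.connectedComponentsWithStats(red)
for i in range(1,k):
    if s[i,4]>150: print(s[i],c[i],cv2.minAreaRect(np.argwhere(l==i)[:,::-1].astype(np.float32)))
for a in(295,305,310,315,320,325,330,335,345):print(a,[im[r,a].tolist() for r in range(60,200,10)])
E
```

```text
[ 0.5982 -0.2623  0.2642] [-3.1401 -0.1575  1.1953] 21.75
[ 300   12   34   97 2900] [316.8941  60.1055] ((316.7381286621094, 59.78876495361328), (95.94282531738281, 32.194549560546875), 88.53119659423828)
295 [[147, 148, 143], [154, 152, 149], [147, 148, 143], [149, 149, 145], [154, 154, 151], [149, 149, 144], [75, 76, 75], [86, 89, 92], [66, 68, 71], [69, 70, 72], [65, 68, 69], [165, 83, 47], [172, 86, 48], [178, 90, 50]]
305 [[171, 60, 17], [192, 67, 16], [189, 66, 17], [184, 64, 16], [179, 62, 16], [119, 119, 117], [53, 54, 55], [47, 48, 50], [42, 44, 45], [35, 36, 37], [46, 47, 50], [173, 87, 48], [180, 91, 50], [180, 92, 50]]
310 [[228, 94, 34], [228, 95, 35], [229, 96, 36], [230, 98, 37], [228, 96, 37], [132, 82, 34], [76, 78, 80], [77, 77, 80], [74, 74, 77], [50, 51, 53], [75, 55, 49], [174, 87, 47], [182, 93, 52], [182, 92, 51]]
315 [[230, 99, 39], [231, 100, 39], [231, 100, 42], [232, 102, 42], [231, 101, 41], [193, 131, 61], [90, 92, 94], [93, 94, 96], [93, 95, 98], [58, 58, 61], [132, 70, 45], [175, 88, 47], [183, 92, 51], [183, 93, 52]]
320 [[233, 104, 42], [234, 106, 46
[... 378 characters left out ...]
90, 51], [185, 95, 53], [186, 95, 53]]
330 [[210, 81, 29], [215, 86, 31], [220, 90, 36], [224, 94, 37], [223, 95, 39], [86, 87, 88], [80, 83, 86], [84, 86, 87], [83, 87, 89], [68, 70, 71], [159, 79, 43], [178, 90, 51], [184, 94, 52], [186, 95, 54]]
335 [[226, 225, 221], [223, 223, 217], [227, 226, 222], [228, 227, 224], [193, 183, 174], [201, 199, 195], [56, 57, 58], [56, 57, 59], [53, 55, 57], [39, 40, 41], [136, 69, 43], [175, 87, 49], [184, 94, 53], [185, 95, 54]]
345 [[225, 223, 218], [225, 225, 219], [229, 227, 224], [227, 226, 220], [231, 229, 227], [229, 228, 225], [106, 107, 108], [113, 116, 117], [91, 93, 95], [67, 68, 72], [71, 71, 71], [172, 87, 49], [243, 142, 79], [182, 94, 56]]
```

```bash
python3 - <<'E'
from h import *
import pickle
im,n,P=pickle.load(open("w6.pkl","rb"))
for a in (311,315,318,321,325):print(a,[im[r,a].tolist() for r in range(104,118)])
E
```

```text
311 [[176, 61, 15], [153, 49, 9], [119, 37, 6], [117, 54, 16], [164, 99, 35], [188, 120, 43], [153, 100, 44], [95, 81, 69], [80, 83, 84], [80, 83, 85], [79, 82, 84], [80, 83, 85], [79, 83, 84], [79, 82, 84]]
315 [[177, 60, 14], [152, 48, 8], [118, 37, 8], [202, 126, 46], [237, 168, 66], [237, 168, 66], [193, 131, 61], [102, 88, 77], [89, 91, 94], [90, 92, 94], [90, 92, 94], [90, 92, 94], [91, 93, 95], [91, 93, 95]]
318 [[174, 59, 13], [128, 40, 6], [80, 27, 7], [210, 151, 64], [244, 198, 90], [244, 199, 89], [204, 154, 83], [108, 103, 93], [101, 105, 107], [102, 106, 108], [101, 105, 108], [102, 106, 108], [103, 106, 107], [102, 105, 107]]
321 [[173, 57, 13], [145, 44, 4], [136, 56, 17], [222, 150, 61], [244, 190, 81], [244, 190, 81], [193, 139, 78], [89, 90, 92], [99, 101, 104], [99, 101, 103], [100, 101, 105], [99, 101, 104], [99, 100, 104], [101, 101, 105]]
325 [[169, 54, 9], [143, 43, 7], [128, 49, 14], [204, 125, 42], [235, 161, 57], [219, 144, 56], [148, 108, 77], [93, 96, 98], [97, 99, 102], [96, 99, 101], [99, 100, 103], [99, 101, 103], [100, 102, 102], [100, 101, 104]]
```

```bash
python3 - <<'E'
from h import *
import pickle
im,n,P=pickle.load(open("w6.pkl","rb"))
# axis: handle direction ~69 deg, slope 9 deg, pan centre from top
C=np.array([.5945,-.281,.08]); 
for sl in(8,10):
  al=np.radians(69.0);s=np.radians(sl); d=np.array([np.cos(al),np.sin(al),0]);a=d*np.cos(s)+[0,0,np.sin(s)];up=np.cross(np.cross(a,[0,0,1]),a);up/=np.linalg.norm(up)
  root=C+.056*d+[0,0,.055]
  def ax(row,hh,u=319):
    o,r=ray("w",(u,row),P); q=root+hh*up; t=((q-o)@up)/(r@up); X=o+t*r-root; return X@a*1000,X@np.cross(up,a)*1000
  print(sl,"rim",ax(110.6,.0135),"shoulder via tang",ax(106.8,.009),"shoulder top edge",ax(105,.012),"body end",ax(12,.012),"px root",proj("w",root,P))
E
```

```text
8 rim (np.float64(46.96681577496243), np.float64(3.624739135322325)) shoulder via tang (np.float64(49.84656483713939), np.float64(3.5948869172917344)) shoulder top edge (np.float64(51.20259870118172), np.float64(3.590191929016754)) body end (np.float64(117.21401047567923), np.float64(3.094552844499832)) px root [323.6392 167.2311]
10 rim (np.float64(47.48061154248958), np.float64(3.6276515571912484)) shoulder via tang (np.float64(50.18781565461971), np.float64(3.598105886738015)) shoulder top edge (np.float64(51.640627885399276), np.float64(3.5935663970764073)) body end (np.float64(116.71990046242395), np.float64(3.109377649857324)) px root [323.6392 167.2311]
```

The wrist view shows a few rows of pale tang between rim and shoulder, about 3 mm. That is inside the limits but only just. I'll push the grip's end face with shut fingers, so it can settle straight and seat without binding.

Request:
step_arm --increments '[{"delta_pos": [5, 0, 0], "dr": [0, 0, 0], "fingers": 1}, {"delta_pos": [10, 0, 0], "dr": [0, 0, 0], "fingers": 1}, {"delta_pos": [15, 0, 0], "dr": [0, 0, 0], "fingers": 1}, {"delta_pos": [16.5, 0, 0], "dr": [0, 0, 0], "fingers": 1}, {"delta_pos": [16.5, 0, 2], "dr": [0, 0, 0], "fingers": 1}]'

```text
time: 22.42
tool_pos: [0.66, -0.1076, 0.2719]
tool_rot: [3.139, -0.157, 1.197]
contact_force: [0.5, -0.4, -0.9]
opening: 0.0019
grip_force: 0.0
```

Request:
step_arm --increments '[{"delta_pos": [0, 0, 0], "dr": [0, 0, 0], "fingers": 1}, {"delta_pos": [0, 0, 3], "dr": [0, 0, 0], "fingers": 1}, {"delta_pos": [0, 0, 7], "dr": [0, 0, 0], "fingers": 1}, {"delta_pos": [0, 0, 11], "dr": [0, 0, 0], "fingers": 1}, {"delta_pos": [0, 0, 12], "dr": [0, 0, 0], "fingers": 1}]'

```text
time: 23.05
tool_pos: [0.6645, -0.0911, 0.1495]
tool_rot: [-3.135, -0.157, 1.193]
contact_force: [-0.3, -0.1, 0.0]
opening: 0.0006
grip_force: 0.0
```

Request:
step_arm --increments '[{"delta_pos": [0, 0, 0], "dr": [0, 0, 0], "fingers": 1}, {"delta_pos": [-0.3, 0, 0], "dr": [0, 0, 0], "fingers": 1}, {"delta_pos": [-0.6, 0, 0], "dr": [0, 0, 0], "fingers": 1}, {"delta_pos": [-0.8, 0, 0], "dr": [0, 0, 0], "fingers": 1}, {"delta_pos": [-0.8, 0, 0], "dr": [0, 0, 0], "fingers": 1}]'

```text
time: 23.68
tool_pos: [0.6628, -0.0985, 0.1508]
tool_rot: [-3.14, -0.158, 1.194]
contact_force: [-1.0, 0.4, 0.4]
opening: 0.0005
grip_force: 0.0
```

```bash
python3 chk.py
```

```text
23.875 [410.0944 189.0225] [ 0.0007 -0.1485] pos [ 0.6628 -0.0981  0.1505] F tool [-0.1647 -0.092   0.2644] [-0.1857  0.1247  0.0161]
handle ang 69.29508089220981 tool x ang 68.43951412308965 r 0.1956150167986284 [ 0.6628 -0.0981  0.1505] [-0.2552 -0.4924 -0.7995]
```

Request:
step_arm --increments '[{"delta_pos": [-0.2, 0, 0], "dr": [0, 0, 0], "fingers": 1}, {"delta_pos": [-0.4, 0, 0], "dr": [0, 0, 0], "fingers": 1}, {"delta_pos": [-0.5, 0, 0], "dr": [0, 0, 0], "fingers": 1}, {"delta_pos": [-0.6, 0, 0], "dr": [0, 0, 0], "fingers": 1}, {"delta_pos": [-0.6, 0, 0], "dr": [0, 0, 0], "fingers": 1}]'

```text
time: 24.5
tool_pos: [0.6607, -0.1037, 0.1496]
tool_rot: [-3.14, -0.158, 1.194]
contact_force: [-0.4, -0.7, -0.5]
opening: 0.0
grip_force: 0.0
```

```bash
python3 chk.py
```

```text
24.7 [409.9235 188.9448] [ 0.0009 -0.1481] pos [ 0.6607 -0.1036  0.1496] F tool [-0.1788  0.3052  0.3407] [-0.1508  0.1451  0.0166]
handle ang 69.31648332418843 tool x ang 68.43766067300166 r 0.18911971738047978 [ 0.6607 -0.1036  0.1496] [ 0.28   -0.6051  0.2825]
```

Request:
step_arm --increments '[{"delta_pos": [-0.1, 0, 0], "dr": [0, 0, 0], "fingers": 1}, {"delta_pos": [-0.2, 0, 0], "dr": [0, 0, 0], "fingers": 1}, {"delta_pos": [-0.3, 0, 0], "dr": [0, 0, 0], "fingers": 1}, {"delta_pos": [-0.4, 0, 0], "dr": [0, 0, 0], "fingers": 1}, {"delta_pos": [-0.4, 0, 0], "dr": [0, 0, 0], "fingers": 1}]'

```text
time: 25.32
tool_pos: [0.6598, -0.106, 0.1495]
tool_rot: [-3.141, -0.16, 1.195]
contact_force: [1.7, 5.7, 1.7]
opening: 0.0006
grip_force: 3.1
```

```bash
python3 chk.py
```

```text
25.525 [410.4212 189.0965] [ 0.0004 -0.1495] pos [ 0.6599 -0.106   0.1495] F tool [ 6.1453  0.1131 -1.0689] [ 0.7997 -0.3028  0.0184]
handle ang 69.32706147487977 tool x ang 68.47564782310867 r 0.18805942769711925 [ 0.6599 -0.106   0.1495] [2.2522 5.5184 1.7301]
```

Request:
step_arm --increments '[{"delta_pos": [1, 0, 0], "dr": [0, 0, 0], "fingers": 1}, {"delta_pos": [1.5, 0, -2], "dr": [0, 0, 0], "fingers": 1}, {"delta_pos": [1.5, 0, -8], "dr": [0, 0, 0], "fingers": 1}, {"delta_pos": [0, 0, -12], "dr": [0, 0, 0], "fingers": 1}, {"delta_pos": [-5, 0, -12], "dr": [0, 0, 0], "fingers": 0}]'

```text
time: 26.15
tool_pos: [0.6361, -0.1705, 0.2645]
tool_rot: [3.134, -0.157, 1.199]
contact_force: [-0.7, -0.3, -0.9]
opening: 0.0062
grip_force: 0.0
```

Request:
step_arm --increments '[{"delta_pos": [-5, 0, 0], "dr": [0, 0, 0], "fingers": 0}, {"delta_pos": [-9.8, 0, 0], "dr": [0, 0, 0], "fingers": 0}, {"delta_pos": [-9.8, 0, 0], "dr": [0, 0, 0], "fingers": 0}, {"delta_pos": [-9.8, 0, 0], "dr": [0, 0, 0], "fingers": 0}, {"delta_pos": [-9.8, 0, 0], "dr": [0, 0, 0], "fingers": 0}]'

```text
time: 26.78
tool_pos: [0.5993, -0.2596, 0.2445]
tool_rot: [-3.14, -0.158, 1.196]
contact_force: [-0.0, -0.5, -0.3]
opening: 0.0456
grip_force: 0.0
```

```bash
python3 - <<'E'
from h import *
import pickle
for k in range(3):P=viewer.camera_params("wrist");n=robot.observe();im=viewer.read_camera("wrist")
pickle.dump((im,n,P),open("w7.pkl","wb"))
print(n["tool_pos"],n["tool_rot"],n["time"])
h=cv2.cvtColor(im,cv2.COLOR_RGB2HSV).astype(int)
red=((h[...,0]<12)&(h[...,1]>195)&(h[...,2]>60)).astype(np.uint8)
k,l,s,c=cv2.connectedComponentsWithStats(red)
for i in range(1,k):
    if s[i,4]>150: print(s[i],c[i]); r0=s[i,1]+s[i,3]; u=s[i,0]+s[i,2]//2
for a in (u-6,u-2,u+2,u+6):print(a,r0-4,[im[r,a].tolist() for r in range(r0-4,r0+9)])
from lid import lid
print(lid(viewer.read_camera("top")))
E
```

```text
[ 0.5993 -0.2597  0.2445] [-3.1404 -0.1575  1.1962] 26.875
[ 295    7   39  104 3349] [314.5088  58.8468]
308 107 [[168, 56, 10], [143, 44, 8], [106, 32, 7], [122, 62, 22], [154, 93, 33], [145, 89, 32], [98, 72, 52], [71, 73, 73], [76, 78, 78], [65, 66, 68], [68, 69, 70], [76, 78, 80], [75, 78, 79]]
312 107 [[165, 53, 12], [136, 41, 6], [122, 50, 15], [195, 119, 41], [228, 154, 57], [202, 130, 48], [132, 97, 69], [86, 90, 91], [91, 95, 95], [90, 94, 95], [91, 93, 95], [90, 93, 95], [89, 92, 94]]
316 107 [[159, 52, 10], [129, 40, 8], [125, 61, 20], [222, 151, 62], [245, 189, 81], [201, 138, 59], [96, 85, 76], [98, 101, 102], [100, 104, 104], [100, 104, 105], [99, 103, 104], [101, 104, 105], [100, 103, 105]]
320 107 [[152, 48, 9], [106, 32, 5], [175, 106, 40], [236, 170, 69], [245, 189, 79], [218, 155, 73], [127, 108, 88], [99, 101, 103], [100, 104, 106], [100, 103, 106], [99, 103, 106], [99, 102, 105], [102, 104, 106]]
(array([410.6442, 189.2193]), array([ 0.5931, -0.2826,  0.1565]), array([ 0.    , -0.1501]), np.int64(42), 81)
```

Request:
step_arm --increments '[{"delta_pos": [0, 0, -6], "dr": [0, 0, 0], "fingers": 0}, {"delta_pos": [-1, -4, -10], "dr": [0, 0, 0], "fingers": 0}, {"delta_pos": [-3, -9, -11], "dr": [0, 0, 0], "fingers": 0}, {"delta_pos": [-5, -14, -11], "dr": [0, 0, 0], "fingers": 0}, {"delta_pos": [-7, -19, -11], "dr": [0, 0, 0], "fingers": 0}]'

```text
time: 27.6
tool_pos: [0.3889, -0.2709, 0.3424]
tool_rot: [-3.141, -0.157, 1.195]
contact_force: [0.1, 0.0, 0.7]
opening: 0.0459
grip_force: 0.0
```

```bash
python3 - <<'E'
from h import *
from lid import lid
for k in range(3): im=viewer.read_camera("top")
print(robot.observe()["tool_pos"],robot.observe()["time"],lid(im))
h=cv2.cvtColor(im,cv2.COLOR_RGB2HSV).astype(int)
m=((h[...,0]<12)&(h[...,1]>195)&(h[...,2]>60)).astype(np.uint8);m[:,:330]=0;m[230:]=0
k,l,s,c=cv2.connectedComponentsWithStats(m)
y=np.radians(3.4);H=np.array([[np.cos(y),np.sin(y)],[-np.sin(y),np.cos(y)]])
for i in range(1,k):
    if s[i,4]>40:
        r=cv2.minAreaRect(np.argwhere(l==i)[:,::-1].astype(np.float32));print(s[i],r)
        for p in cv2.boxPoints(r): print("  hob",H@(onz("top",p,.16)[:2]-[.5842,-.1328]))
b=((h[...,0]>95)&(h[...,0]<115)&(h[...,1]>80)).astype(np.uint8);b[:,:270]=0;b[:,350:]=0
i0=cv2.imread("pics/top0.png");h0=cv2.cvtColor(i0,cv2.COLOR_BGR2HSV).astype(int);b0=((h0[...,0]>95)&(h0[...,0]<115)&(h0[...,1]>80));b0[:,:270]=0;b0[:,350:]=0
print("milk",np.argwhere(b).mean(0),np.argwhere(b0).mean(0))
for n,g in(("now",im[:,:,::-1]),("0",i0)):
    pass
E
```

```text
[ 0.3889 -0.2711  0.3429] 27.75 (array([410.3963, 189.1152]), array([ 0.5934, -0.2819,  0.1565]), array([ 0.0004, -0.1494]), np.int64(115), 115)
[351 167  26  15 116] ((363.3999938964844, 174.30001831054688), (24.349538803100586, 7.905694007873535), 18.434947967529297)
  hob [0.0528 0.0176]
  hob [0.0738 0.0092]
  hob [ 0.0478 -0.0549]
  hob [ 0.0269 -0.0465]
milk [193.9678 310.0031] [193.9678 310.0031]
```

Unobstructed top view: the pan is at (0.000,−0.149) and the grip end at about (0.063,0.013) in the hob frame. The end lies 174 mm from the pan's centre, which fits a grip that is home. The milk pan hasn't moved. Handing in.

```bash
python3 -c "
from cell import robot
print(robot.hand_in())"
```

```text
the job is handed in; nothing more can be done
None
```

I've handed the job in, but no verdict came back. By my last camera measurements the grip is home in the socket, with its end 63 mm behind the plate line and 13 mm off the hob's middle; the glue pan is 14 mm off its plate's centre (limit 22 mm), and the milk pan hasn't moved.

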